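Moisture check on a water-stained carton

TASK

Check the water-stained carton for damp with the moisture meter from the holder: first take a comparison reading on the dry spot in the green ring, then a reading on the stain in the blue ring. For each reading hold the meter square to the carton's sloping face with its sprung sensor wholly inside the ring, pressed gently about half way in, and keep it there for a second or more. Finish while still holding the meter like that on the stain; leave the other things on the bench alone.

Things in the scene. Friction and masses are not known exactly. Their poses are not given: they have to be found in the camera images.
- meter: hand-held moisture meter, light grey block 30 mm (its x) by 46 mm (its y) by 150 mm (its z) with dark grips on the two narrow sides (the +y and -y faces) and a small screen on the -x face, about 190 g. It stands upright in the holder, sensor end down. Origin: centre of the housing's lower end face; z points up to the top end 150 mm away. Its upper 110 mm stand clear of the holder. Loose: it is to be gripped and lifted out.
- sensor_face (a point): centre of the flat round face of the sensor, a steel plunger 20 mm in diameter that sticks 12 mm out of the meter's lower end, on its axis (so 12 mm below the meter's origin along -z when not pressed). z is the meter's z.
- sensor (a joint): how far the sensor is pushed into the meter: 0 free, 0.008 m at its stop. A spring pushes it out: 2.0 N at 0, rising by 0.5 N per mm to 4.0 N half way (0.004) and 6.0 N at the stop.
- holder: bench holder, black foot 90 by 110 mm with a grey pocket 58 mm high (inside 34 by 50 mm, so 2 mm free each side of the meter). Origin: centre of its underside on the bench. Fixed to the bench. The meter's lower end rests on ledges 18 mm above the bench, 40 mm deep in the pocket; lift it straight up at least 55 mm to clear it.
- carton: brown carton 220 mm (its x, up the slope) by 260 mm (its y) by 65 mm thick (its z), full and heavy, lying on the tilt stand and not moving. Origin: centre of its underside. Its top face, 65 mm along its z, slopes 18 degrees down towards the robot's side; its z is the outward normal of that face. A strip of tape 46 mm wide runs across the middle of the face.
- damp_spot: dark brown water stain on the carton's top face with a blue hand-drawn ring, 48 mm in diameter, around its middle; drawn on, no thickness. Origin: ring's centre on the face; z is the outward normal of the face. It lies on the upper half of the face, above the tape.
- dry_spot: dry spot on the carton's top face: a green hand-drawn ring, 48 mm in diameter, with a small green cross in its middle; drawn on, no thickness. Origin: ring's centre on the face; z is the outward normal of the face. It lies on the lower half of the face, below the tape.
- stand: grey sheet-steel tilt stand under the carton, deck 226 by 270 mm sloping 18 degrees, with a lip at its low end. Origin: on the bench under the middle of the carton's underside. Fixed.
- tape_roll: roll of brown packing tape lying flat, 100 mm in diameter, 48 mm high; to be left alone. Origin: centre of its underside.
- marker: blue and white marker pen lying on the bench, 130 mm by 17 mm; to be left alone. Origin: underside of its middle.
- small_parcel: small brown parcel 120 by 90 by 60 mm on the bench; to be left alone. Origin: centre of its underside.
There are look-alikes about, which are no part of the job. Of the things like the meter, leave any that is yellow; of the rest the smaller one is meant.

How it is judged (in metres and radians):
On the way, in this order (a step that is already met when the one before it is completed fails the run):
1. comparison reading held on the dry spot: sensor inside the green ring, meter square to the face, sensor pressed about half way in, for 1 s (distance between sensor_face and dry_spot below 0.0125 m and angle between the z axis of meter and the z axis of dry_spot, either way round below 0.14 rad and value of joint sensor between 0.0015 and 0.0065 m and contact force between meter and carton between 1 and 9 N and contact force between meter and the fingers above 1 N), for 1 s.
2. reading held on the stain: sensor inside the blue ring, meter square to the face, sensor pressed about half way in, for 1 s (distance between sensor_face and damp_spot below 0.0125 m and angle between the z axis of meter and the z axis of damp_spot, either way round below 0.14 rad and value of joint sensor between 0.0015 and 0.0065 m and contact force between meter and carton between 1 and 9 N and contact force between meter and the fingers above 1 N), for 1 s.
At the end, for the whole second after the job is handed in: Meter still held in the fingers on the stain: sensor face centre within 12.5 mm of the blue ring's centre, meter within 8 degrees of square to the face, sensor pushed in 1.5 to 6.5 mm, pressing on the carton with 1 to 9 N (all of step 2); the arm keeps its last pose, push and grip.
It fails at once if the meter was pressed or knocked hard on the carton (over 15 N) (contact force between meter and carton above 15 N).
It fails at once if the tape roll was moved more than 30 mm (distance of tape_roll from where it was at the start of the episode above 0.03 m).
It fails at once if the marker was moved more than 30 mm (distance of marker from where it was at the start of the episode above 0.03 m).
It fails at once if the small parcel was moved more than 30 mm (distance of small_parcel from where it was at the start of the episode above 0.03 m).
It also fails if it takes over 48 s, if anything falls off the work surface, if the arm or the gripper's body presses on something with over 40 N, if the wrist force passes 120 N, or if a joint passes its speed limit or range.

ROBOT

A 6-joint arm with a two-finger parallel gripper is mounted at the origin on the work surface. World frame = base frame: x ahead of the robot, y to its left, z up, the work surface at z = 0. Lengths are in mm, angles in rad, forces in N, time in s.
With the tool pointing down it reaches from about 300 to 775 mm from the base axis. Payload 14.6 kg.
Tool frame: the origin (TCP) lies between the finger pads; the fingertips stand 8 mm ahead of it and the grasp point (between the pads) lies 11 mm behind it; z points along the fingers, y is the direction in which the jaws open and shut (so a half turn about z gives the same grasp; the last joint's range is limited). The gripper opens to 94 mm and grips with 3 to 60 N. Pads are 16 mm wide; open, the fingers measure 119 mm over their backs; the gripper's body (75 mm by 177 mm) begins 78 mm behind the grasp point.
Start: joints at [1.044, 0.3, 1.521, -0, 1.321, -0.067], TCP at [244.069, 492.869, 213.446] pointing down, gripper open.
Joint ranges: [-3.03, 3.03], [-0.79, 2.21], [0.23, 2.52], [-1.04, 4.18], [0, 3.07], [-2.55, 2.55]. Speed limits (rad/s): [2.22, 2.22, 2.57, 3.14, 3.14, 3.14].

INTERFACE

Orientations are given as [roll, pitch, yaw] about the fixed x, y, z axes, in that order (R = Rz(yaw) Ry(pitch) Rx(roll)).
In Python, from cell import manip, cams, models gives the robot as it stands. The module is installed in compiled form; this text tells all that it offers.
- The arm moves only by the shell command python3 -m pendant 'ROWS' [OPENING] [FORCE]. ROWS is JSON, a list that holds one entry, the list of rows, each a list of 4 numbers: the shift along the tool's x, y, z in cm, then the turn about the tool's z in rad. In form: [[[x, y, z, roll], ...]]. A call has 1 to 5 rows; each row is the pose to reach, as a shift and turn from the pose commanded when the call began, along the tool's axes at that moment; what a row does not reach only later rows make up. A row lasts 1/10 s, in which the tool goes at most 50 mm and 8.59 degrees, less where a joint would pass 70% of its speed; a pose out of reach is approached as far as the arm can. A call with a gripper value outside its range is refused whole. OPENING is the opening, from -1 (shut) to 1 (fully open), so that 0 is half open, set as the call begins (- or left out, the last holds). The fingers move at their own pace and stop on an object; FORCE is the grip in N (left out, the last holds). Time passes only in rows, so rows that repeat a pose let the fingers close. It gives the time, the measured TCP pose, the force and the opening at its end, in the units of the state.
- manip.read_state(): the state, without advancing time (a new reading comes with each control period).
- cams.camera(name): name is "scene" or "top"; returns a dict with "frame" (384x512x3 uint8, red, green, blue), "K" (3x3 intrinsics, pixels), "D" ([k1, k2, p1, p2, k3] as OpenCV has them; the pictures are not rectified), "pose" (4x4, takes a point from camera to world coordinates). Camera axes: x right, y down, z forward; pixel columns grow to the right and rows downward; lengths in mm; the calibration is good to about 2 mm. A picture is of the moment at which its call begins. There is no depth.
- manip.sign_off(): hands the job in, once; it reports no verdict.
Trained networks look in the newest picture that a camera, given by its name, has taken for a name from the list of things; names that differ only in an ending like _2 or _b are one class to them, and where a whole thing is asked for, a point or a joint stands for the part that bears it (a point fixed in the world has none). Each returns a list of dicts, best first, with "score" (0 to 1); they miss things now and then, are a little off and sometimes report something else, mostly with a low value. They report only what shows in the picture. A call takes as long as a camera call. They do not tell look-alikes from the thing itself.
- models.regions_of(camera, name): "pixels" (384x512 bool, what is visible of it) and "point" ([column, row] in pixels, amid what is visible of it).
The state is a dict: "clock": time; "joints": joint angles; "qd": joint speeds; "effort": joint torques, N m; "eef_pos": TCP position; "eef_rot": TCP orientation; "wrist_force": force on the tool from outside, world axes, zero at the start; "moment": the same for the moment, N m; "finger_gap": finger opening in mm.
Only numpy, scipy, OpenCV 4.12 (cv2) and the standard library are available. Lean on these libraries where they do the work, as an engineer would, in place of code of your own. Each camera call takes 0.05 s, during which the arm holds its last target.

## Working session

There is one attempt and no reset: what is moved stays moved. The work goes in short steps, Python scripts to look and compute and a shell command to move; the robot and the scene stay as the last step left them, time stands still between calls to the robot, and variables do not carry over. Pictures are saved under pics/ and viewed, and the job is handed in when it is done.

```bash
mkdir -p pics; cat > h.py <<'E'
import numpy as np, cv2
from cell import manip, cams, models
def save(c,n,crop=None,s=1):
    f=c['frame'][:,:,::-1]
    if crop: a,b,d,e=crop; f=f[b:e,a:d]
    cv2.imwrite('pics/'+n,cv2.resize(np.ascontiguousarray(f),None,fx=s,fy=s,interpolation=cv2.INTER_CUBIC))
def ray(c,uv):
    p=cv2.undistortPoints(np.array([[uv]],float),np.array(c['K'],float),np.array(c['D'],float)).ravel()
    P=np.array(c['pose']); return P[:3,3],P[:3,:3]@np.array([p[0],p[1],1])
def onz(c,uv,z):
    o,d=ray(c,uv); return o+d*(z-o[2])/d[2]
def proj(c,X):
    P=np.linalg.inv(np.array(c['pose'])); 
    r,_=cv2.Rodrigues(P[:3,:3]); return cv2.projectPoints(np.atleast_2d(np.array(X,float)),r,P[:3,3],np.array(c['K'],float),np.array(c['D'],float))[0].reshape(-1,2)
E
python3 - <<'E'
from h import *
import pickle
print(manip.read_state())
d={}
for n in ['scene','top']:
    c=cams.camera(n); d[n]=c; save(c,n+'0.png',s=1.5); print(n,np.round(c['pose'],3).tolist(),c['K'],c['D'])
    for o in ['meter','holder','carton','damp_spot','dry_spot','tape_roll','marker','small_parcel','sensor_face']:
        for r in models.regions_of(n,o):
            m=r['pixels'];ys,xs=np.nonzero(m); print(o,round(r['score'],2),np.round(r['point'],1),m.sum(),xs.min(),xs.max(),ys.min(),ys.max())
pickle.dump(d,open('c0.pkl','wb'))
E
```

```text
{'clock': 0.0, 'joints': array([ 1.04440041e+00,  3.00452082e-01,  1.52158821e+00, -2.01227333e-05,
        1.32070932e+00, -6.66147203e-02]), 'qd': array([-0.00099385,  0.00199717,  0.00043065, -0.0011762 ,  0.00042913,
       -0.00021612]), 'effort': array([ 1.46060679e-04, -5.31794214e+01, -3.52752256e+01,  7.08879204e-02,
        2.41916638e-02, -5.03516742e-05]), 'eef_pos': array([243.94744098, 492.65026084, 212.89374449]), 'eef_rot': array([-3.14043696e+00, -5.75661143e-05,  2.68181642e+00]), 'wrist_force': array([ 0.22819612, -0.55532861, -0.71767489]), 'moment': array([ 0.01836251, -0.04035486,  0.02830264]), 'finger_gap': 94.22691427173224}
scene [[-0.538, 0.683, -0.495, 981.481], [0.843, 0.43, -0.323, 365.109], [-0.007, -0.591, -0.807, 840.032], [0.0, 0.0, 0.0, 1.0]] [[390.7851982    0.         256.47111618]
 [  0.         390.7851982  183.4878554 ]
 [  0.           0.           1.        ]] [-0.08999526  0.          0.          0.          0.        ]
meter 0.84 [347.7 161.8] 1505 331 361 123 199
meter 0.76 [395.2 242.8] 1007 379 410 220 269
meter 0.72 [338.9 220.6] 843 32
[... 390 characters left out ...]
1], [-1.0, 0.028, -0.011, 95.483], [0.008, -0.096, -0.995, 1096.032], [0.0, 0.0, 0.0, 1.0]] [[406.30465619   0.         252.36394613]
 [  0.         406.30465619 190.46484563]
 [  0.           0.           1.        ]] [0.01267854 0.         0.         0.         0.        ]
meter 0.64 [189.3 256.8] 962 174 210 240 276
meter 0.61 [117.6 208.4] 598 106 138 198 220
meter 0.59 [173.  200.7] 413 160 188 191 208
holder 0.64 [184.9 206.7] 967 160 204 184 223
carton 0.93 [316.3 179.1] 9210 254 369 125 228
damp_spot 0.84 [282.  158.4] 482 268 291 146 168
tape_roll 0.88 [372.  265.7] 884 340 382 243 282
marker 0.85 [237.8 262.9] 331 232 247 240 289
small_parcel 0.62 [197.8 128.3] 1933 173 222 100 157
```

View pics/scene0.png

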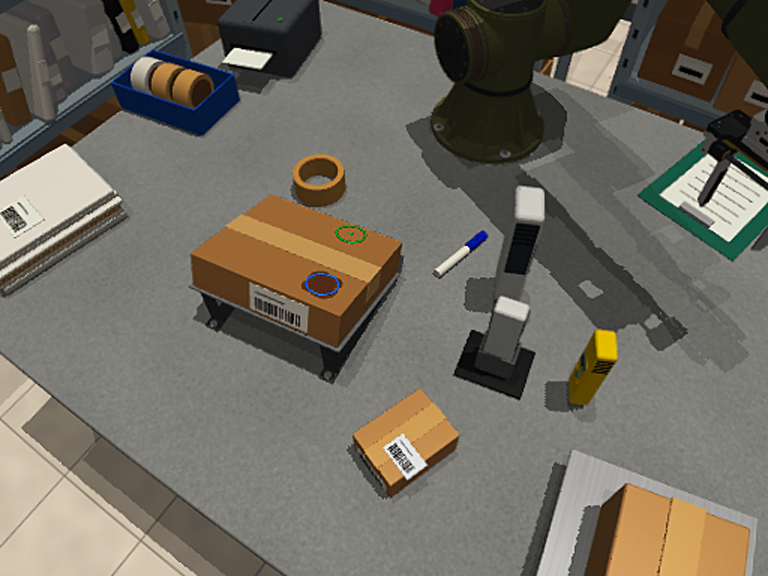

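View pics/top0.png

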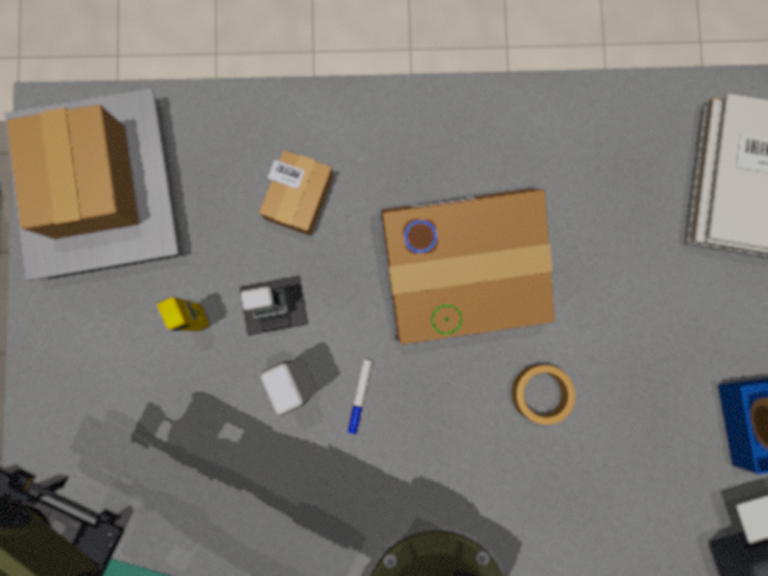

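```bash
python3 - <<'E'
from h import *
import pickle
d=pickle.load(open('c0.pkl','rb'))
a=d['scene'];b=d['top']
f=cv2.resize(a['frame'][110:280,290:430],None,fx=3.4,fy=3.4,interpolation=cv2.INTER_CUBIC)
g=cv2.resize(b['frame'][180:290,100:260],None,fx=2,fy=2,interpolation=cv2.INTER_CUBIC)
W=np.zeros((600,800,3),np.uint8); W[:min(578,f.shape[0]),:476]=f[:578]; W[:220,478:798]=g
g=cv2.resize(b['frame'][120:240,250:375],None,fx=2.5,fy=2.5,interpolation=cv2.INTER_CUBIC);W[230:530,480:480+312]=g
cv2.imwrite('pics/crop1.png',W[:,:,::-1])
def tri(u,v):
    o1,d1=ray(a,u);o2,d2=ray(b,v);A=np.stack([d1,-d2],1);s=np.linalg.lstsq(A,o2-o1,rcond=None)[0]
    p,q=o1+s[0]*d1,o2+s[1]*d2; return (p+q)/2,np.linalg.norm(p-q)
def ring(c,lo,hi,box):
    h=cv2.cvtColor(c['frame'],cv2.COLOR_RGB2HSV); m=cv2.inRange(h,lo,hi); z=np.zeros_like(m); z[box[1]:box[3],box[0]:box[2]]=1; m*=z
    p=cv2.findNonZero(m); hull=cv2.convexHull(p); e=cv2.fitEllipse(hull.astype(np.float32)); return e
res={}
for nm,lo,hi in [('damp',(105,80,60),(130,255,255)),('dry',(45,80,40),(75,255,255))]:
    e1=ring(a,lo,hi,(190,130,265,210)); e2=ring(b,lo,hi,(255,130,325,225)); print(nm,e1,e2); p=tri(e1[0],e2[0]); print(np.round(p[0],1),p[1])
E
```

```text
damp ((214.2578125, 189.05181884765625), (14.663179397583008, 23.145118713378906), 94.3453140258789) ((280.0061950683594, 157.18348693847656), (21.17056655883789, 21.429527282714844), 38.10215759277344)
[614.1  15.7 140.6] 1.9954607825218804Traceback (most recent call last):
  File "<stdin>", line 18, in <module>
  File "<stdin>", line 15, in ring
cv2.error: OpenCV(4.12.0) /io/opencv/modules/imgproc/src/shapedescr.cpp:361: error: (-201:Incorrect size of input array) There should be at least 5 points to fit the ellipse in function 'fitEllipseNoDirect'
```

View pics/crop1.png

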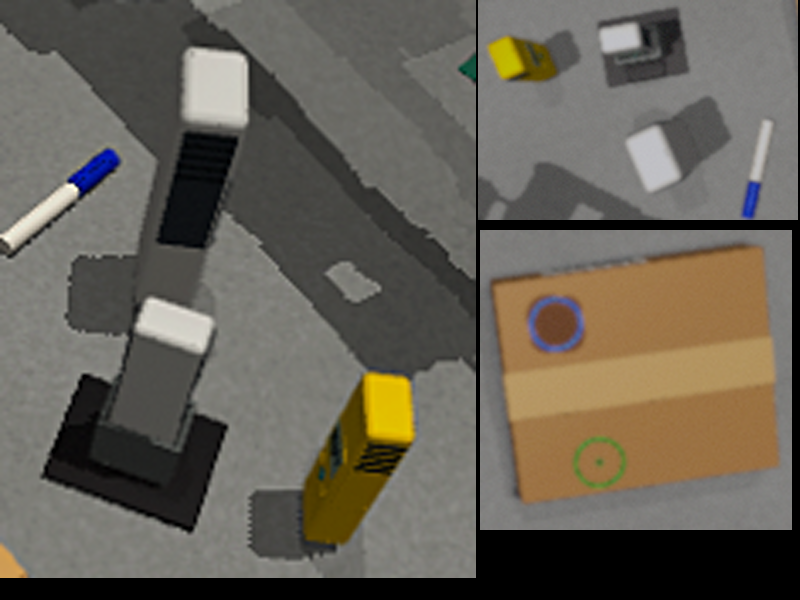

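```bash
python3 - <<'E'
from h import *
import pickle
from scipy.optimize import least_squares
d=pickle.load(open('c0.pkl','rb'))
a=d['scene'];b=d['top']
def ell(m):
    p=cv2.findNonZero(m); return cv2.fitEllipse(cv2.convexHull(p).astype(np.float32))
def green(c,box):
    f=c['frame'].astype(int); m=((f[...,1]>f[...,0]+8)&(f[...,1]>f[...,2]+8)).astype(np.uint8)
    z=np.zeros_like(m); z[box[1]:box[3],box[0]:box[2]]=1; return ell(m*z)
def blue(c,box):
    f=c['frame'].astype(int); m=((f[...,2]>f[...,0]+10)).astype(np.uint8)
    z=np.zeros_like(m); z[box[1]:box[3],box[0]:box[2]]=1; return ell(m*z)
E=dict(damp=(blue(a,(195,175,235,205)),blue(b,(262,140,298,175))),dry=(green(a,(215,140,255,170)),green(b,(275,190,325,225))))
def tri(u,v):
    o1,d1=ray(a,u);o2,d2=ray(b,v);A=np.stack([d1,-d2],1);s=np.linalg.lstsq(A,o2-o1,rcond=None)[0]
    p,q=o1+s[0]*d1,o2+s[1]*d2; return (p+q)/2,np.linalg.norm(p-q)
P={}
for k,e in E.items():
    p=tri(e[0][0],e[1][0]);P[k]=p[0];print(k,[np.round(np.array(x[0]),1) for x in e],[np.round(x[1],1) for x in e],np.round(p[0],1),p[1])
# meter top white patch
for n,c,box in (('scene',a,(325,190,356,216)),('top',b,(155,185,190,212))):
    g=c['frame'].astype(int); m=(g.min(2)>150).astype(np.uint8); z=np.zeros_like(m); z[box[1]:box[3],box[0]:box[2]]=1; m*=z
    r=cv2.minAreaRect(cv2.findNonZero(m)); bx=cv2.boxPoints(r)
    W=np.array([onz(c,q,168)[:2] for q in bx]); 
    M=cv2.moments(m,True); cc=onz(c,(M['m10']/M['m00'],M['m01']/M['m00']),168)[:2]
    print(n,r,np.round(W,0).tolist(),cc, [np.linalg.norm(W[i]-W[i-1]).round(1) for i in range(4)],[np.degrees(np.arctan2(*(W[i]-W[i-1])[::-1])).round(1) for i in range(4)])
# tall meter top, carton mask, holder mask
for c,nm in ((a,'scene'),(b,'top')):
    from cell import cams
E
python3 - <<'E'
from h import *
for n in ('scene','top'):
    c=cams.camera(n)
    r=models.regions_of(n,'carton')[0]; 
    h=models.regions_of(n,'holder')[0]
    for k,q,z in (('carton',r,0),('holder',h,5)):
        rr=cv2.minAreaRect(cv2.findNonZero(q['pixels'].astype(np.uint8))); print(n,k,np.round(cv2.boxPoints(rr),1).tolist(),[np.round(onz(c,x,z)[:2]).tolist() for x in cv2.boxPoints(rr)])
    q=[[189.3,256.8],[117.6,208.4]] if n=='top' else [[347.7,130],[395,225]]
    for i in range(2): print([np.round(onz(c,q[i],z)[:2]).tolist() for z in (0,100,150,180,220)])
E
```

```text
damp [array([214.3, 189.1]), array([279.9, 157.2])] [array([14.8, 23.1]), array([21.6, 22.2])] [614.1  15.9 140.5] 2.166347799181618
dry [array([233.5, 155.6]), array([297.4, 212.5])] [array([11.6, 20.4]), array([19.9, 20.3])] [483.  -25.8  97.4] 2.0241904928886485
scene ((341.0000305175781, 205.00001525878906), (20.87103271484375, 10.75174331665039), 18.434947967529297) [[539.0, 254.0], [513.0, 249.0], [506.0, 291.0], [532.0, 296.0]] [522.62907235 272.98856988] [np.float64(41.8), np.float64(27.1), np.float64(42.6), np.float64(26.8)] [np.float64(-80.2), np.float64(-168.9), np.float64(99.4), np.float64(9.5)]
top ((170.23599243164062, 198.5480194091797), (11.538111686706543, 18.693531036376953), 79.69515228271484) [[530.0, 296.0], [536.0, 254.0], [510.0, 250.0], [504.0, 292.0]] [519.92918382 273.31593981] [np.float64(26.5), np.float64(42.5), np.float64(26.5), np.float64(42.4)] [np.float64(9.8), np.float64(-81.2), np.float64(-170.5), np.float64(98.7)]
scene carton [[118.69999694824219, 187.8000030517578], [150.5, 111.69999694824219], [271.79998779296875, 162.3000030517578], [240.1000061
[... 380 characters left out ...]
191.0], [332.0, 198.0], [371.0, 208.0]]
[[390.0, 390.0], [460.0, 387.0], [496.0, 386.0], [517.0, 385.0], [545.0, 384.0]]
top carton [[253.0, 138.6999969482422], [362.1000061035156, 123.69999694824219], [374.6000061035156, 214.5], [265.3999938964844, 229.5]] [[692.0, 77.0], [726.0, -225.0], [475.0, -245.0], [443.0, 51.0]]
top holder [[157.8000030517578, 190.60000610351562], [199.5, 183.0], [205.8000030517578, 217.3000030517578], [164.10000610351562, 224.89999389648438]] [[556.0, 338.0], [573.0, 225.0], [480.0, 210.0], [463.0, 322.0]]
[[377.0, 256.0], [383.0, 242.0], [386.0, 234.0], [388.0, 230.0], [390.0, 224.0]]
[[511.0, 447.0], [505.0, 415.0], [502.0, 399.0], [500.0, 389.0], [498.0, 376.0]]
```

Meter candidates in the scene picture: a tall grey one at (348,162), a grey one in the holder at (339,220) and a yellow one at (395,243). The yellow is ruled out. Of the two greys, the one in the holder is smaller (top at about z 168, footprint about 43x27 mm) and fits the description; the crop confirms it. The blue ring is at top (280,157) and the green ring at top (297,212).

Rows only turn about the tool's z, so I can't tilt the tool. The 18° has to come from pivoting the meter between the pads about the jaw axis, using the holder's rim as a stop.

```bash
cat > go.py <<'E'
import sys
from h import *
# usage: go.py x y z yawdeg  -> remaining shift in tool axes (cm) and roll
s=manip.read_state(); p=s['eef_pos']; R=cv2.Rodrigues(np.zeros(3))[0]
from scipy.spatial.transform import Rotation as Ro
R=Ro.from_euler('xyz',s['eef_rot']).as_matrix()
t=np.array(list(map(float,sys.argv[1:4]))); y=float(sys.argv[4])
dy=(y-np.degrees(s['eef_rot'][2])+180)%360-180
print('shift cm',np.round(R.T@(t-p)/10,2),'roll',round(-np.radians(dy),3),'z-tool',np.round(R[:,2],3))
print('t',s['clock'],p.round(1),'yaw',np.degrees(s['eef_rot'][2]).round(2),'F',s['wrist_force'].round(2),'M',s['moment'].round(3),'gap',round(s['finger_gap'],1),'q',s['joints'].round(2))
E
python3 -m pendant '[[[-3.5,-0.7,0,-0.062],[-7,-1.5,0,-0.125],[-10.5,-2.2,0,-0.187],[-14,-3,0,-0.25],[-17.3,-3.7,0,-0.31]]]' 1
python3 go.py 521 273 213 189.3
```

```text
clock: 1.8
eef_pos: [383.8, 381.8, 213.5]
eef_rot: [3.142, 0.0, 2.994]
wrist_force: [0.6, -0.1, 0.5]
finger_gap: 94.4
shift cm [-15.17  -8.75   0.05] roll -0.31 z-tool [ 0.  0. -1.]
t 1.8 [383.8 381.8 213.5] yaw 171.56 F [ 0.56 -0.14  0.52] M [ 0.019 -0.039 -0.001] gap 94.4 q [ 0.72  0.28  1.55  0.    1.32 -0.71]
```

```bash
python3 -m pendant '[[[-3,-1.8,0,-0.062],[-6,-3.5,0,-0.125],[-9,-5.2,0,-0.187],[-12,-7,0,-0.25],[-15.1,-8.8,0,-0.31]]]' 1
python3 go.py 521 273 115 189.3
```

```text
clock: 2.3
eef_pos: [519.8, 272.4, 213.5]
eef_rot: [3.142, 0.0, -2.979]
wrist_force: [0.0, -0.2, 1.1]
finger_gap: 93.9
shift cm [-0.13  0.04  9.85] roll 0.001 z-tool [ 0.  0. -1.]
t 2.3 [519.8 272.4 213.5] yaw -170.67 F [ 0.01 -0.2   1.05] M [ 0.031 -0.     0.022] gap 93.9 q [ 0.42  0.38  1.41  0.    1.35 -1.31]
```

```bash
python3 -m pendant '[[[-0.1,0,3,0],[-0.1,0.1,6,0],[-0.1,0.1,8,0],[-0.1,0.1,9.9,0],[-0.1,0.1,9.9,0]]]' 1
python3 - <<'E'
from h import *
c=cams.camera('scene'); save(c,'s1.png',(250,80,450,280),3)
E
python3 go.py 521 273 114 189.3
```

```text
clock: 2.8
eef_pos: [518.6, 274.0, 112.0]
eef_rot: [-3.14, -0.004, -2.981]
wrist_force: [0.3, -0.5, -0.8]
finger_gap: 94.4
shift cm [-0.14 -0.16 -0.01] roll -0.002 z-tool [-0.002 -0.001 -1.   ]
t 2.85 [519.3 274.4 113.9] yaw -170.82 F [0.27 0.14 0.43] M [ 0.086  0.013 -0.05 ] gap 93.9 q [ 0.42  0.48  1.52 -0.    1.15 -1.31]
```

View pics/s1.png

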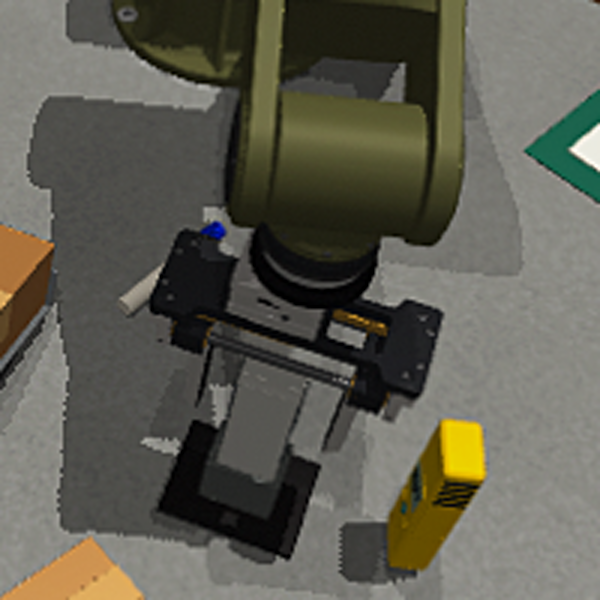

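The fingers straddle the meter at crop (260,420). Next I close on it gently.

```bash
python3 -m pendant '[[[0,0,0,0],[0,0,0,0],[0,0,0,0],[0,0,0,0],[0,0,0,0]]]' -1 15
python3 -m pendant '[[[0,0,0,0],[0,0,0,0],[0,0,0,0]]]'
python3 go.py 521 273 114 189.3
```

```text
clock: 3.35
eef_pos: [519.7, 274.6, 114.7]
eef_rot: [3.142, 0.0, -2.981]
wrist_force: [-0.3, -0.2, -0.5]
finger_gap: 57.6
clock: 3.65
eef_pos: [519.7, 274.5, 114.5]
eef_rot: [3.142, 0.0, -2.981]
wrist_force: [0.2, 0.2, 1.4]
finger_gap: 46.1
shift cm [-0.1  -0.17  0.05] roll -0.002 z-tool [ 0.  0. -1.]
t 3.65 [519.7 274.5 114.5] yaw -170.82 F [0.17 0.22 1.4 ] M [-0.039  0.007  0.036] gap 46.1 q [ 0.42  0.48  1.51  0.    1.15 -1.31]
```

```bash
python3 -m pendant '[[[0,0,-0.7,0],[0,0,-1.4,0],[0,0,-2.1,0],[0,0,-2.7,0],[0,0,-2.7,0]]]' -1 15
python3 go.py 521 273 141 189.3
python3 -m pendant '[[[0.4,0,0,0],[0.8,0,0,0],[1.2,0,0,0],[1.6,0,0,0],[1.6,0,0,0]]]'
python3 go.py 521 273 141 189.3
python3 - <<'E'
from h import *
c=cams.camera('scene'); save(c,'s2.png',(250,80,450,280),3)
E
```

```text
clock: 4.15
eef_pos: [520.1, 274.7, 142.6]
eef_rot: [3.141, 0.002, -2.981]
wrist_force: [-0.2, -0.8, -2.6]
finger_gap: 45.9
shift cm [-0.07 -0.18  0.16] roll -0.002 z-tool [ 0.002  0.001 -1.   ]
t 4.15 [520.1 274.7 142.6] yaw -170.82 F [-0.22 -0.78 -2.62] M [ 0.096 -0.024 -0.048] gap 45.9 q [ 0.42  0.45  1.49  0.    1.2  -1.31]
clock: 4.65
eef_pos: [503.4, 271.9, 141.5]
eef_rot: [-3.142, -0.0, -2.981]
wrist_force: [2.3, 0.3, -1.9]
finger_gap: 46.2
shift cm [-1.75 -0.18  0.05] roll -0.002 z-tool [-0. -0. -1.]
t 4.65 [503.4 271.9 141.5] yaw -170.81 F [ 2.34  0.33 -1.88] M [ 0.035 -0.293 -0.036] gap 46.2 q [ 0.43  0.42  1.54  0.    1.19 -1.3 ]
```

View pics/s2.png

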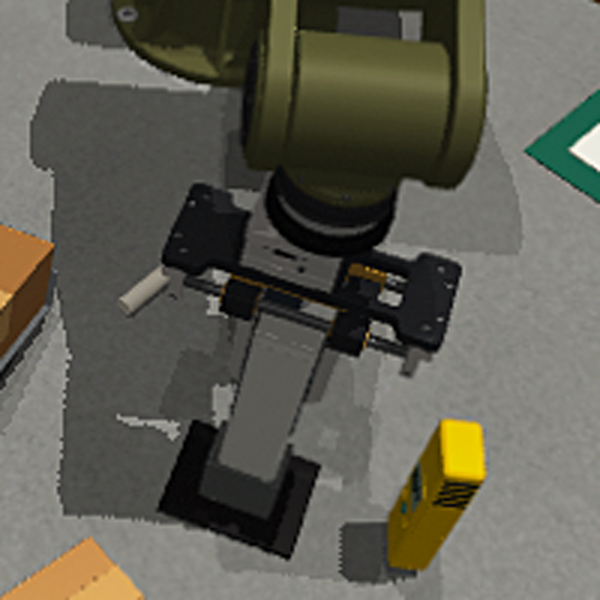

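The meter is pivoting about the pads as planned, with only 2.3 N of side force. I'll continue.

```bash
python3 -m pendant '[[[0.4,0,0,0],[0.8,0,0,0],[1.2,0,0,0],[1.5,0,0,0],[1.5,0,0,0]]]'
python3 go.py 521 273 141 189.3
python3 -m pendant '[[[0,0,0,0],[0,0,-1,0],[0,0,-2.5,0],[0,0,-5,0],[0,0,-8,0]]]' -1 45
python3 -m pendant '[[[0,0,-3,0],[0,0,-6,0],[0,0,-6,0],[0,0,-6,0]]]'
python3 go.py 521 273 141 189.3
python3 - <<'E'
from h import *
import pickle
c=cams.camera('scene'); save(c,'s3.png',(220,30,420,230),3)
t=cams.camera('top'); save(t,'t3.png',(110,130,310,280),3.5)
pickle.dump((c,t),open('c3.pkl','wb'))
E
```

```text
clock: 5.2
eef_pos: [488.6, 269.5, 141.4]
eef_rot: [-3.141, -0.001, -2.981]
wrist_force: [0.3, -0.2, -2.9]
finger_gap: 45.9
shift cm [-3.26 -0.17  0.04] roll -0.002 z-tool [-0.001 -0.    -1.   ]
t 5.2 [488.6 269.5 141.4] yaw -170.81 F [ 0.32 -0.2  -2.87] M [ 0.046 -0.146 -0.046] gap 45.9 q [ 0.44  0.39  1.58  0.    1.18 -1.29]
clock: 5.7
eef_pos: [488.6, 269.4, 222.3]
eef_rot: [-3.141, -0.002, -2.981]
wrist_force: [-0.0, -0.7, -1.8]
finger_gap: 46.1
clock: 6.1
eef_pos: [488.9, 269.5, 281.4]
eef_rot: [3.142, -0.0, -2.981]
wrist_force: [-0.5, -0.3, -1.7]
finger_gap: 46.1
shift cm [-3.22 -0.17 14.04] roll -0.002 z-tool [-0.  0. -1.]
t 6.1 [488.9 269.5 281.4] yaw -170.82 F [-0.48 -0.31 -1.66] M [0.023 0.093 0.021] gap 46.1 q [ 0.44  0.28  1.39  0.    1.47 -1.29]
```

View pics/s3.png

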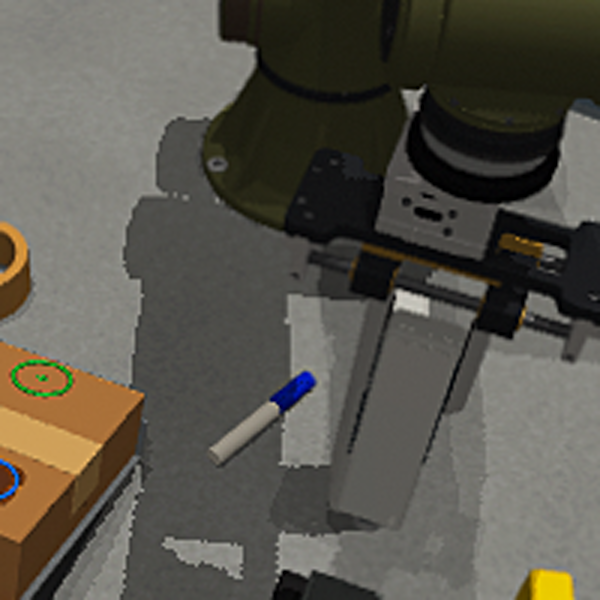

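View pics/t3.png

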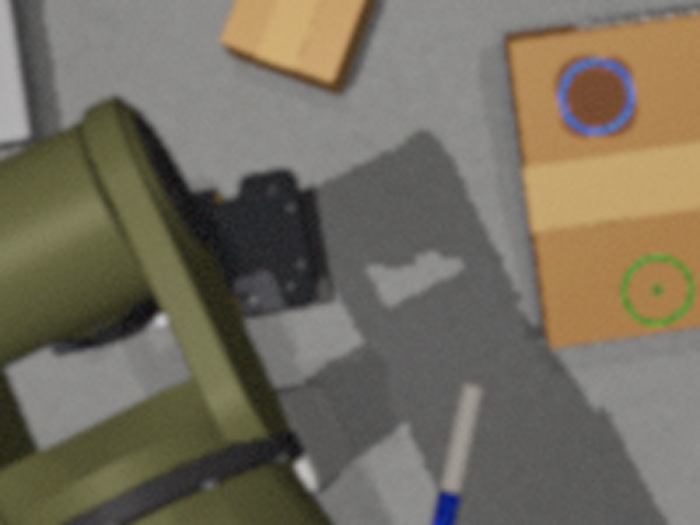

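```bash
cat > wf.py <<'E'
from h import *
def box(g,yaw,th,L,s=0):
    # g grasp point, yaw of tool; u=tool x dir (toward robot), meter z leans to u by th
    u=np.array([np.cos(yaw),np.sin(yaw),0]);w=np.array([-np.sin(yaw),np.cos(yaw),0]);k=np.array([0,0,1.])
    z=np.cos(th)*k+np.sin(th)*u; x=np.cos(th)*u-np.sin(th)*k
    o=np.array(g)-L*z+s*x
    return o,z,x,w
def wire(img,c,g,yaw,th,L,off,sc,col):
    o,z,x,w=box(g,yaw,th,L)
    P=np.array([o+a*15*x+b*23*w+h*z for h in(0,150) for a,b in((1,1),(1,-1),(-1,-1),(-1,1))])
    q=((proj(c,P)-off)*sc).astype(int)
    for i in range(4):
        for A,B in((i,(i+1)%4),(4+i,4+(i+1)%4),(i,4+i)): cv2.line(img,tuple(map(int,q[A])),tuple(map(int,q[B])),col,1)
    f=(proj(c,[o-12*z])[0]-off)*sc; cv2.circle(img,tuple(map(int,f)),4,col,-1)
E
python3 - <<'E'
from wf import *
import pickle
c,t=pickle.load(open('c3.pkl','rb'))
im=cv2.resize(np.ascontiguousarray(c['frame'][90:220,315:395,::-1]),None,fx=4.5,fy=4.5,interpolation=cv2.INTER_CUBIC)
im=np.hstack([im,im.copy()]);h=im[:,360:].copy();
wire(h,c,[488.9,269.5,292.4],np.radians(189.18),np.radians(18),107,np.array([315,90]),4.5,(0,255,0))
wire(h,c,[488.9,269.5,292.4],np.radians(189.18),np.radians(12),107,np.array([315,90]),4.5,(0,0,255))
im[:,360:]=h
cv2.imwrite('pics/w3.png',im)
E
```

```text
(no output)
```

View pics/w3.png

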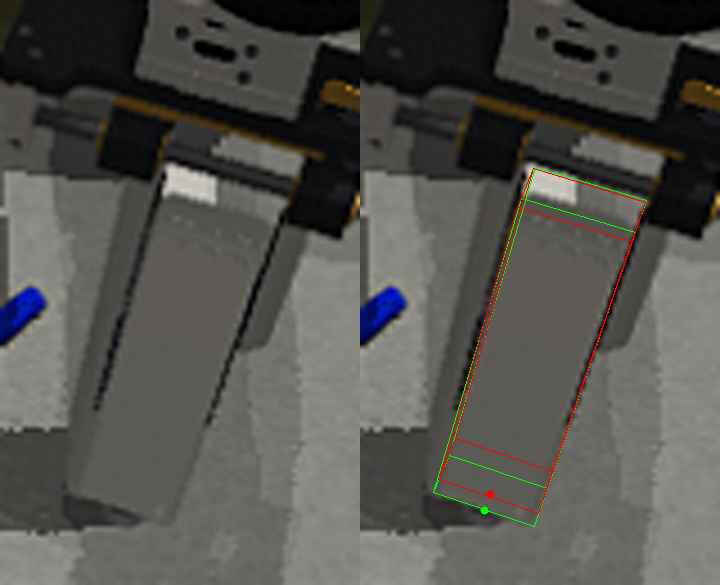

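```bash
python3 go.py 438 -30 281 185.7
python3 -m pendant '[[[0,4.2,0,0],[0,8.4,0,0.015],[0,12.6,0,0.03],[0,16.8,0,0.045],[0,21,0,0.061]]]'
python3 go.py 438 -30 250 185.7
```

```text
shift cm [  9.77 -28.75  -0.06] roll 0.061 z-tool [-0.002 -0.001 -1.   ]
t 6.2 [488.6 269.4 280. ] yaw -170.82 F [ 0.18 -0.13 -1.73] M [0.046 0.055 0.01 ] gap 45.9 q [ 0.44  0.28  1.4   0.    1.47 -1.29]
clock: 6.7
eef_pos: [454.8, 478.3, 279.8]
eef_rot: [-3.14, -0.002, -3.043]
wrist_force: [1.0, 0.5, -2.2]
finger_gap: 45.9
shift cm [  6.67 -50.41   3.07] roll -0.001 z-tool [-0.002 -0.002 -1.   ]
t 6.7 [454.8 478.3 279.8] yaw -174.35 F [ 0.95  0.47 -2.24] M [-0.016  0.076 -0.002] gap 45.9 q [ 0.76  0.53  1.06 -0.    1.56 -0.91]
```

I typed the y sign before seeing the printout and moved left instead of right. Before going on I'll check that nothing was touched.

```bash
python3 - <<'E'
from h import *
c=cams.camera('scene'); save(c,'s4.png',None,1.5)
E
```

```text
(no output)
```

View pics/s4.png

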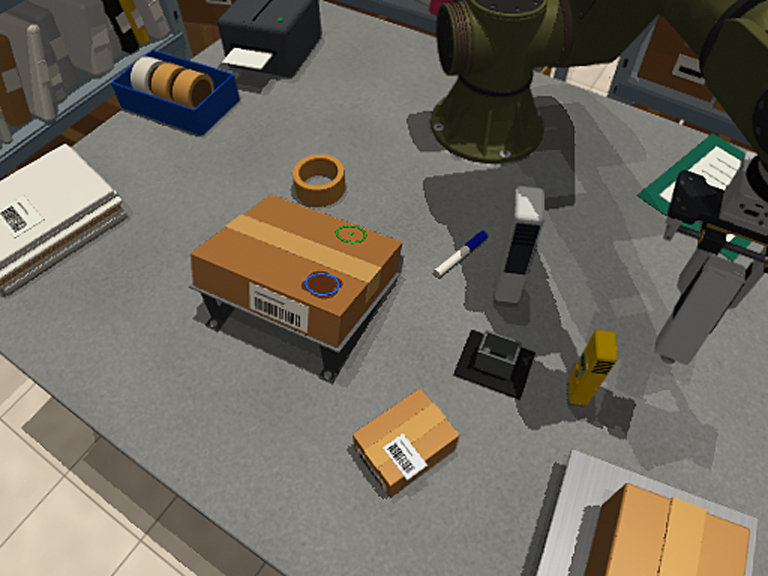

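Nothing was touched: the yellow meter is at (595,365), the tall one at (518,245), and the held meter's tip at (670,358).

```bash
python3 -m pendant '[[[0.3,-4,-1,0],[0.6,-8.5,-2,0],[0.9,-13,-2,0],[1.3,-17.5,-2,0],[1.6,-22,-2,0]]]'
python3 go.py 470 -30 281 185.7
```

```text
clock: 7.25
eef_pos: [460.8, 254.5, 300.1]
eef_rot: [-3.141, -0.002, -3.042]
wrist_force: [1.0, 0.1, -1.7]
finger_gap: 45.6
shift cm [  1.9  -28.4    1.93] roll 0.0 z-tool [-0.002 -0.001 -1.   ]
t 7.25 [460.8 254.5 300.1] yaw -174.3 F [ 1.02  0.09 -1.73] M [-0.064  0.005  0.036] gap 45.6 q [ 0.44  0.2   1.45 -0.    1.5  -1.24]
```

```bash
python3 -m pendant '[[[0.6,-4.5,0,0],[1.2,-9,0,0],[1.8,-13.5,0,0],[2.4,-18,0,0],[3,-22,0,0]]]'
python3 go.py 438 -30 250 185.7
```

```text
clock: 7.75
eef_pos: [452.6, 32.6, 300.3]
eef_rot: [3.141, -0.002, -3.043]
wrist_force: [0.7, 0.0, -3.3]
finger_gap: 45.4
shift cm [ 2.06 -6.08  5.04] roll -0.0 z-tool [-0.002 -0.    -1.   ]
t 7.75 [452.6  32.6 300.3] yaw -174.33 F [ 0.71  0.04 -3.29] M [0.036 0.011 0.021] gap 45.4 q [-0.01  0.03  1.64 -0.    1.48 -1.68]
```

```bash
python3 -m pendant '[[[0.6,-2,-0,0],[1.3,-4,1.5,0],[2.1,-6.1,3,0],[2.1,-6.1,5,0],[2.1,-6.1,5,0]]]'
python3 go.py 438.4 -30.2 224.3 185.7
python3 - <<'E'
from wf import *
import pickle
s=manip.read_state()
c=cams.camera('scene'); t=cams.camera('top'); pickle.dump((c,t,s['eef_pos'],s['eef_rot'][2]),open('c5.pkl','wb'))
g=s['eef_pos']+[0,0,11]
out=[]
for cc,o in ((c,(195,60)),(t,(235,150))):
    im=cv2.resize(np.ascontiguousarray(cc['frame'][o[1]:o[1]+120,o[0]:o[0]+100,::-1]),None,fx=4,fy=4,interpolation=cv2.INTER_CUBIC); h=im.copy()
    wire(h,cc,g,s['eef_rot'][2],np.radians(18),107,np.array(o),4,(0,255,0)); out+= [im,h] if cc is c else [h]
im=np.hstack(out); cv2.imwrite('pics/w5.png',cv2.resize(im,None,fx=.66,fy=.66))
E
```

```text
clock: 8.25
eef_pos: [437.2, -28.5, 248.5]
eef_rot: [3.14, -0.005, -3.043]
wrist_force: [0.5, 0.7, -3.2]
finger_gap: 46.0
shift cm [-0.12 -0.18  2.42] roll -0.001 z-tool [-0.005  0.001 -1.   ]
t 8.25 [437.2 -28.5 248.5] yaw -174.38 F [ 0.48  0.67 -3.16] M [0.079 0.073 0.043] gap 46.0 q [-0.15  0.02  1.76  0.    1.36 -1.82]
```

View pics/w5.png

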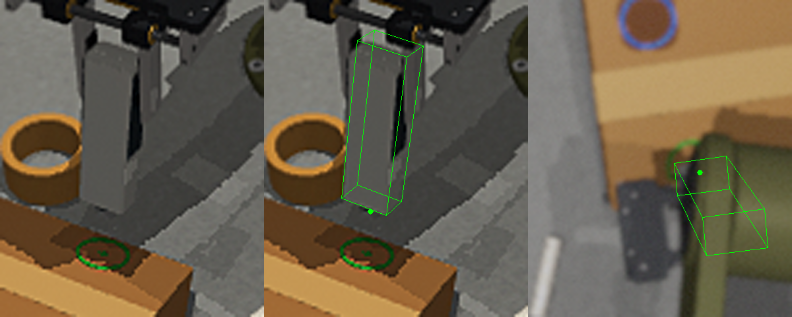

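```bash
python3 - <<'E'
from wf import *
import pickle
c,t,p,y=pickle.load(open('c5.pkl','rb'))
o=(215,65)
im=cv2.resize(np.ascontiguousarray(c['frame'][o[1]:o[1]+100,o[0]:o[0]+65,::-1]),None,fx=6,fy=6,interpolation=cv2.INTER_CUBIC); h=im.copy()
wire(h,c,p+[0,0,11],y,np.radians(18),107,np.array(o),6,(0,255,0))
wire(h,c,p+[0,0,11],y,np.radians(14),107,np.array(o),6,(0,0,255))
cv2.imwrite('pics/w5b.png',np.hstack([im,h]))
E
```

```text
(no output)
```

View pics/w5b.png

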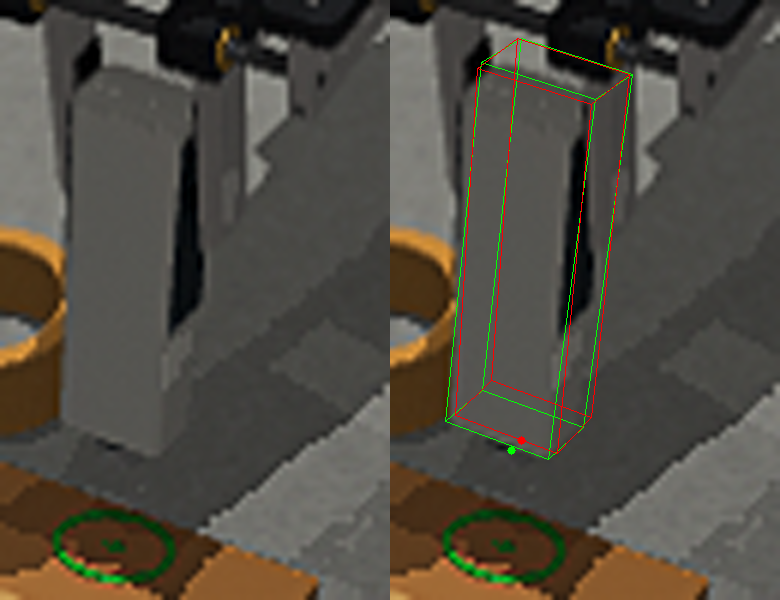

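```bash
python3 - <<'E'
from wf import *
import pickle
s=manip.read_state();c=cams.camera('scene')
r=models.regions_of('scene','meter')
pickle.dump((c,s['eef_pos'],s['eef_rot'],r),open('c6.pkl','wb'))
print(s['eef_pos'],s['eef_rot'],s['clock'],[ (x['score'],x['point']) for x in r])
o=(215,65)
im=cv2.resize(np.ascontiguousarray(c['frame'][o[1]:o[1]+98,o[0]:o[0]+65,::-1]),None,fx=6,fy=6,interpolation=cv2.INTER_CUBIC); h=im.copy()
m=cv2.resize(r[0]['pixels'][o[1]:o[1]+98,o[0]:o[0]+65].astype(np.uint8),None,fx=6,fy=6,interpolation=0)
for x in r:
    print(np.argwhere(x['pixels']).min(0),np.argwhere(x['pixels']).max(0))
cs,_=cv2.findContours(m,0,2); cv2.drawContours(h,cs,-1,(0,0,255),1)
wire(h,c,s['eef_pos']+[0,0,11],s['eef_rot'][2],np.radians(10),105,np.array(o),6,(0,255,0))
cv2.imwrite('pics/w6.png',np.hstack([im,h]))
E
```

```text
[438.3851666  -28.11886611 251.32994185] [ 3.14125315e+00 -1.23334916e-03 -3.04225552e+00] 8.35 [(0.76, [345.3, 165.2]), (0.71, [395.1, 244.1]), (0.61, [237.2, 110.8])]
[124 330] [202 362]
[220 379] [269 411]
[ 75 224] [141 248]
```

View pics/w6.png

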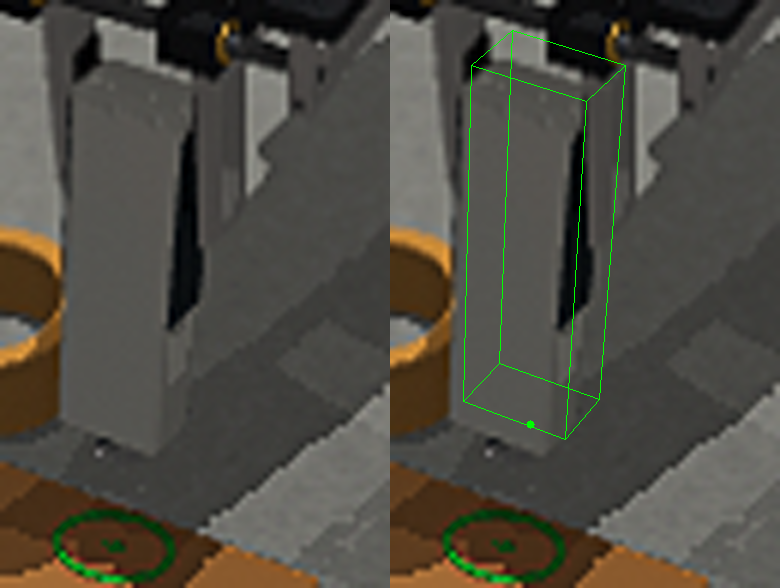

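```bash
cat > fit.py <<'E'
from wf import *
from scipy.optimize import least_squares
def corners(g,yaw,th,ph,L,s,w0):
    u=np.array([np.cos(yaw),np.sin(yaw),0]);w=np.array([-np.sin(yaw),np.cos(yaw),0]);k=np.array([0,0,1.])
    z=np.cos(th)*k+np.sin(th)*u; x=np.cos(th)*u-np.sin(th)*k
    z,w=z+ph*w,w-ph*z
    o=np.array(g)-L*z+s*x+w0*w
    return o,x,w,z
def fit(c,g,yaw,lines,pts):
    # lines: (a,b index keys),(pixel pts) ; keys (sx,sy)
    def res(p):
        o,x,w,z=corners(g,yaw,p[0],p[1],p[2],p[3],p[4]); r=[]
        for (a,b),pp in lines:
            q=proj(c,[o+15*a*x+23*b*w,o+15*a*x+23*b*w+150*z])+p[5:7]
            d=q[1]-q[0];n=np.array([-d[1],d[0]])/np.linalg.norm(d)
            r+=[n@(np.array(t)-q[0])/.35 for t in pp]
        for (a,b,h),t in pts:
            r+=list((proj(c,[o+15*a*x+23*b*w+h*z])[0]+p[5:7]-t)/.5)
        pr=(p-np.array([.28,0,107,0,0,0,0]))/np.array([.3,.03,2.5,2,1.5,1,1]); return np.r_[r,pr]
    f=least_squares(res,[.28,0,107,0,0,0,0]); C=np.linalg.inv(f.jac.T@f.jac)
    print('theta deg %.1f+-%.1f phi %.1f L %.1f s %.1f w %.1f shift %s cost %.1f'%(np.degrees(f.x[0]),np.degrees(C[0,0]**.5),np.degrees(f.x[1]),f.x[2],f.x[3],f.x[4],f.x[5:].round(1),f.cost)); return f.x
E
python3 - <<'E'
from fit import *
import pickle
c,t=pickle.load(open('c3.pkl','rb'))
f=lambda x,y:np.array([315+x/4.5,90+y/4.5])-.5+.5/4.5
fit(c,[488.9,269.5,292.4],np.radians(189.18),[((-1,-1),[f(160,200),f(75,485)]),((-1,1),[f(268,260),f(225,380),f(175,515)])],[((-1,-1,0),f(75,490)),((-1,1,0),f(172,523))])
c,p,ro,r=pickle.load(open('c6.pkl','rb'))
f=lambda x,y:np.array([215+x/6,65+y/6])-.5+.5/6
fit(c,p+[0,0,11],ro[2],[((-1,-1),[f(75,95),f(68,260),f(62,400)]),((-1,1),[f(187,130),f(168,325),f(158,440)]),((1,1),[f(183,410),f(190,350)])],[((-1,-1,0),f(60,422)),((-1,1,0),f(156,456))])
E
```

```text
theta deg 9.8+-1.3 phi -0.9 L 162.5 s 46.7 w 5.2 shift [ 6.2 -0.6] cost 13945.0
theta deg -13.6+-1.0 phi 3.8 L 136.1 s -1.6 w 13.3 shift [-2.6  0.6] cost 8418.3
```

```bash
python3 - <<'E'
from fit import *
import pickle
c,t=pickle.load(open('c3.pkl','rb'))
f=lambda x,y:np.array([315+x/4.5,90+y/4.5])-.5+.5/4.5
fit(c,[488.9,269.5,292.4],np.radians(189.18),[((-1,1),[f(160,200),f(75,485)]),((-1,-1),[f(268,260),f(225,380),f(175,515)])],[((-1,1,0),f(75,490)),((-1,-1,0),f(172,523))])
c,p,ro,r=pickle.load(open('c6.pkl','rb'))
f=lambda x,y:np.array([215+x/6,65+y/6])-.5+.5/6
fit(c,p+[0,0,11],ro[2],[((-1,1),[f(75,95),f(68,260),f(62,400)]),((-1,-1),[f(187,130),f(168,325),f(158,440)]),((1,-1),[f(183,410),f(190,350)])],[((-1,1,0),f(60,422)),((-1,-1,0),f(156,456))])
E
```

```text
theta deg 14.5+-2.7 phi -0.5 L 108.0 s -0.5 w 0.4 shift [-0.4  0.3] cost 1.3
theta deg 12.6+-2.2 phi -0.9 L 110.2 s 0.1 w 1.4 shift [-1.5  0.3] cost 28.9
```

The tilt comes out anywhere from 12° to 18° in this view because it is foreshortened. I'll turn the tool so the scene camera sees the tilt side-on.

```bash
python3 -m pendant '[[[0,0,-0.5,0.14],[0,0,-1,0.28],[0,0,-1,0.42],[0,0,-1,0.56],[0,0,-1,0.7]]]'
python3 -m pendant '[[[0,0,0,0.14],[0,0,0,0.28],[0,0,0,0.4],[0,0,0,0.4],[0,0,0,0.4]]]'
python3 - <<'E'
from wf import *
import pickle
s=manip.read_state();c=cams.camera('scene')
pickle.dump((c,s['eef_pos'],s['eef_rot']),open('c7.pkl','wb'))
print(s['eef_pos'],s['eef_rot'],s['clock'])
q=proj(c,[s['eef_pos']])[0]; print(q)
o=(q-[35,55]).astype(int); print(o)
im=cv2.resize(np.ascontiguousarray(c['frame'][o[1]:o[1]+98,o[0]:o[0]+65,::-1]),None,fx=6,fy=6,interpolation=cv2.INTER_CUBIC); h=im.copy()
for a,col in((18,(0,255,0)),(13,(0,0,255))): wire(h,c,s['eef_pos']+[0,0,11],s['eef_rot'][2],np.radians(a),107,np.array(o),6,col)
cv2.imwrite('pics/w7.png',np.hstack([im,h]))
E
```

```text
clock: 8.95
eef_pos: [438.8, -27.9, 262.2]
eef_rot: [3.141, 0.001, 2.536]
wrist_force: [-0.1, -0.3, -2.3]
finger_gap: 46.2
clock: 9.45
eef_pos: [438.7, -28.1, 261.9]
eef_rot: [3.141, 0.0, 2.145]
wrist_force: [-0.3, 0.4, -2.6]
finger_gap: 45.8
[438.69549051 -28.05714323 261.87691462] [3.14110544e+00 4.39895269e-04 2.14491052e+00] 9.45
[240.47921331  94.23012105]
[205  39]
```

View pics/w7.png

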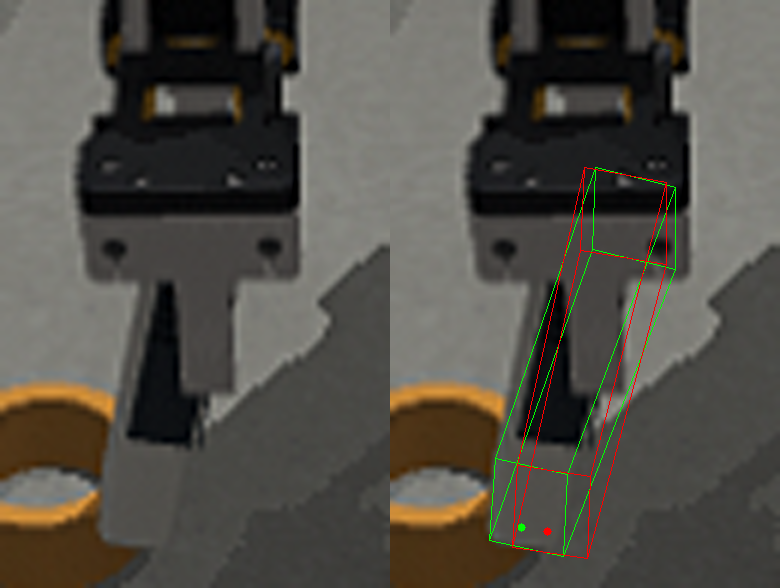

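```bash
sed -i 's/np.array(\[.3,.03,2.5,2,1.5,1,1\])/np.array([.3,.03,15,15,1.5,.8,.8])/' fit.py; python3 - <<'E'
from fit import *
import pickle
c,p,ro=pickle.load(open('c7.pkl','rb'))
o=(205,39)
f=lambda x,y:np.array([o[0]+x/6,o[1]+y/6])-.5+.5/6
# near narrow face: camera side; which w sign?
print('w',-np.sin(ro[2]),np.cos(ro[2]))
X=fit(c,p+[0,0,11],ro[2],[((-1,1),[f(140,290),f(120,400),f(102,510)]),((1,1),[f(196,440),f(184,490),f(174,535)])],[((-1,1,0),f(98,540)),((1,1,0),f(171,548))])
im=cv2.resize(np.ascontiguousarray(c['frame'][o[1]:o[1]+98,o[0]:o[0]+65,::-1]),None,fx=6,fy=6,interpolation=cv2.INTER_CUBIC)
O,x,w,z=corners(p+[0,0,11],ro[2],*X[:5])
P=np.array([O+a*15*x+b*23*w+h*z for h in(0,150) for a,b in((1,1),(1,-1),(-1,-1),(-1,1))]); q=((proj(c,P)+X[5:]-o+.5)*6)
for i in range(4):
    for A,B in((i,(i+1)%4),(4+i,4+(i+1)%4),(i,4+i)): cv2.line(im,tuple(map(int,q[A])),tuple(map(int,q[B])),(0,255,0),1)
cv2.imwrite('pics/w7b.png',im)
E
```

```text
w -0.8396737054596244 -0.5430912155059258
theta deg 11.1+-0.4 phi 1.9 L 141.7 s -11.3 w -0.6 shift [-0.1  0.5] cost 7.0
```

View pics/w7b.png

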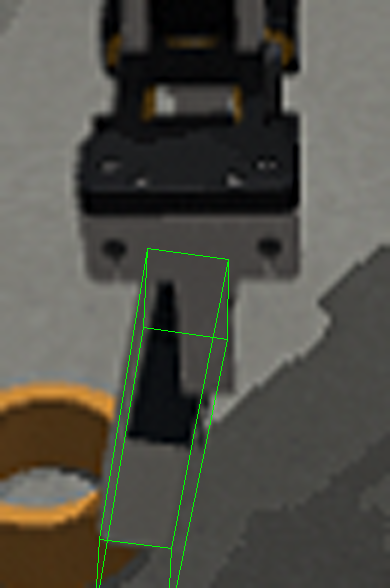

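```bash
cat > f7.py <<'E'
from fit import *
import pickle
c,p,ro=pickle.load(open('c7.pkl','rb'))
o=(205,39)
f=lambda x,y:np.array([o[0]+x/6,o[1]+y/6])-.5+.5/6
X=fit(c,p+[0,0,11],ro[2],[((-1,-1),[f(140,290),f(120,400),f(102,510)]),((1,-1),[f(196,440),f(184,490),f(174,535)])],[((-1,-1,0),f(98,540)),((1,-1,0),f(171,548))])
im=cv2.resize(np.ascontiguousarray(c['frame'][o[1]:o[1]+98,o[0]:o[0]+65,::-1]),None,fx=6,fy=6,interpolation=cv2.INTER_CUBIC);im0=im.copy()
O,x,w,z=corners(p+[0,0,11],ro[2],*X[:5])
P=np.array([O+a*15*x+b*23*w+h*z for h in(0,150) for a,b in((1,1),(1,-1),(-1,-1),(-1,1))]); q=((proj(c,P)+X[5:]-o+.5)*6)
for i in range(4):
    for A,B in((i,(i+1)%4),(4+i,4+(i+1)%4),(i,4+i)): cv2.line(im,tuple(map(int,q[A])),tuple(map(int,q[B])),(0,255,0),1)
cv2.imwrite('pics/w7c.png',np.hstack([im0,im]))
E
python3 f7.py
```

```text
theta deg 11.4+-0.4 phi -0.3 L 103.4 s -14.5 w 0.1 shift [-0.1 -0.1] cost 1.2
```

View pics/w7c.png

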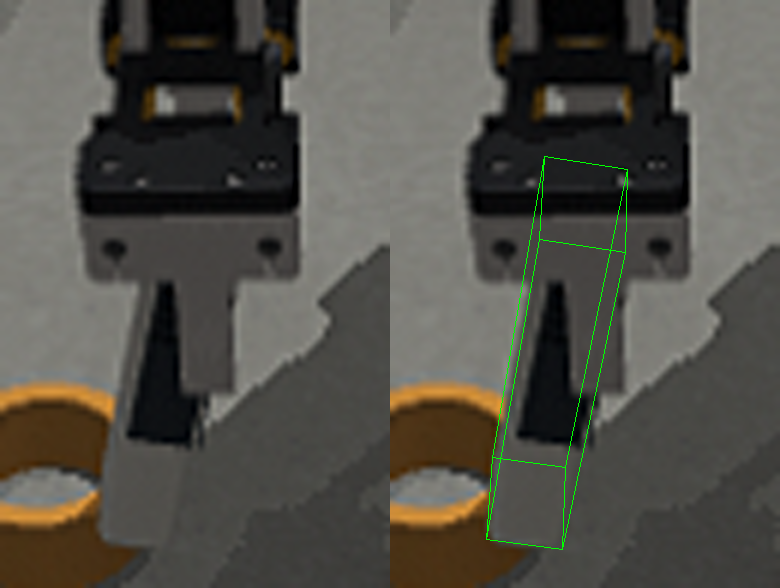

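```bash
python3 - <<'E'
from fit import *
import pickle
c,t=pickle.load(open('c3.pkl','rb'))
f=lambda x,y:np.array([315+x/4.5,90+y/4.5])-.5+.5/4.5
fit(c,[488.9,269.5,292.4],np.radians(189.18),[((-1,1),[f(160,200),f(75,485)]),((-1,-1),[f(268,260),f(225,380),f(175,515)])],[((-1,1,0),f(75,490)),((-1,-1,0),f(172,523))])
c,p,ro,r=pickle.load(open('c6.pkl','rb'))
f=lambda x,y:np.array([215+x/6,65+y/6])-.5+.5/6
fit(c,p+[0,0,11],ro[2],[((-1,1),[f(75,95),f(68,260),f(62,400)]),((-1,-1),[f(187,130),f(168,325),f(158,440)]),((1,-1),[f(183,410),f(190,350)])],[((-1,1,0),f(60,422)),((-1,-1,0),f(156,456))])
E
```

```text
theta deg 9.6+-4.6 phi -0.6 L 113.5 s -3.6 w 0.5 shift [-0.2 -0. ] cost 0.6
theta deg 7.7+-2.7 phi -3.1 L 124.1 s 3.6 w 2.6 shift [-1.6 -0.6] cost 25.7
```

```bash
python3 - <<'E'
from wf import *
import pickle
c,t=pickle.load(open('c3.pkl','rb'))
o=np.array([250,80])
out=[]
for n,g,L,th in(('s1',(521,273,125),107,0),('s2',(503.4,271.9,152.5),107,9)):
    im=cv2.imread(f'pics/{n}.png'); h=im.copy()
    wire(h,c,g,np.radians(189.2),np.radians(th),L,o-.5,3,(0,255,0))
    a=slice(240,520);b=slice(130,380)
    out+=[im[a,b],h[a,b]]
a=np.hstack(out[:2]);b=np.hstack(out[2:])
cv2.imwrite('pics/w8.png',cv2.resize(np.vstack([a,b]),None,fx=1.05,fy=1.05))
E
```

```text
(no output)
```

View pics/w8.png

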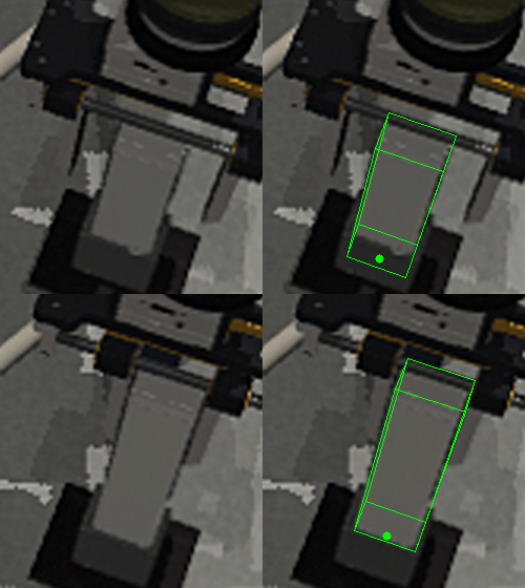

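The side-on view gives a tilt of 11.4° and shows the meter has slid about 14 mm across the pads (near-face edges at crop (140,290) to (98,535)). It probably jammed in the pocket. I'll add the missing ~6.6° by pressing its lower side against the outside of the pocket wall, where only one side can touch and it can't jam.

```bash
python3 go.py 529.9 275.6 262 189.2
```

```text
shift cm [ 2.055e+01  2.415e+01 -2.000e-02] roll -1.158 z-tool [ 0.001 -0.    -1.   ]
t 9.5 [438.7 -28.1 261.8] yaw 122.88 F [ 0.25 -0.3  -1.88] M [-0.044  0.063 -0.071] gap 46.2 q [-0.15  0.01  1.74 -0.    1.39 -0.72]
```

```bash
python3 -m pendant '[[[2,2.4,0,-0.12],[4,4.8,0,-0.24],[6.2,7.2,0,-0.36],[8.3,9.6,0,-0.48],[10.3,12,0,-0.58]]]'
python3 go.py 529.9 275.6 262 189.2
```

```text
clock: 10.0
eef_pos: [484.2, 124.7, 261.6]
eef_rot: [3.141, 0.0, 2.729]
wrist_force: [1.1, -0.8, -2.2]
finger_gap: 45.5
shift cm [ 1.87 15.66 -0.03] roll -0.573 z-tool [ 0.  0. -1.]
t 10.0 [484.2 124.7 261.6] yaw 156.34 F [ 1.05 -0.77 -2.17] M [-0.003  0.001  0.04 ] gap 45.5 q [ 0.18  0.15  1.59  0.    1.4  -0.98]
```

```bash
python3 -m pendant '[[[0.4,3.1,0,-0.12],[0.8,6.2,0,-0.24],[1.2,9.4,0,-0.36],[1.6,12.6,0,-0.47],[1.9,15.7,0,-0.573]]]'
python3 -m pendant '[[[0,0,0,0],[0,0,0,0],[0,0,3,0]]]'
python3 go.py 529.9 275.6 133.5 189.2
```

```text
clock: 10.5
eef_pos: [531.0, 275.8, 261.5]
eef_rot: [3.142, 0.0, -2.982]
wrist_force: [-0.2, -1.1, -2.1]
finger_gap: 46.0
clock: 10.8
eef_pos: [531.9, 274.2, 234.8]
eef_rot: [3.14, 0.006, -2.989]
wrist_force: [1.5, 0.0, -2.5]
finger_gap: 45.8
shift cm [ 0.25  0.15 10.13] roll -0.008 z-tool [ 0.006  0.003 -1.   ]
t 10.8 [531.9 274.2 234.8] yaw -171.28 F [ 1.54  0.04 -2.52] M [0.044 0.012 0.047] gap 45.8 q [ 0.41  0.39  1.35 -0.    1.39 -1.31]
```

```bash
python3 -m pendant '[[[0,0,2,0],[0,0,4.5,0],[0,0,6.8,0],[0,0,6.8,0],[0,0,6.8,0]]]'
cat > look.py <<'E'
import sys
from fit import *
def look(n,th,L,s,half=(55,70),sc=5,cam='scene'):
    st=manip.read_state(); c=cams.camera(cam); g=st['eef_pos']+[0,0,11]
    O,x,w,z=corners(g,st['eef_rot'][2],np.radians(th),0,L,s,0)
    q=proj(c,[O+40*z])[0]; o=np.maximum((q-half).astype(int),0)
    f=c['frame'][o[1]:o[1]+2*half[1],o[0]:o[0]+2*half[0],::-1]
    im=cv2.resize(np.ascontiguousarray(f),None,fx=sc,fy=sc,interpolation=cv2.INTER_CUBIC); h=im.copy()
    P=np.array([O+a*15*x+b*23*w+hh*z for hh in(0,150) for a,b in((1,1),(1,-1),(-1,-1),(-1,1))]); q=((proj(c,P)-o+.5)*sc)
    for i in range(4):
        for A,B in((i,(i+1)%4),(4+i,4+(i+1)%4),(i,4+i)): cv2.line(h,tuple(map(int,q[A])),tuple(map(int,q[B])),(0,255,0),1)
    f=(proj(c,[O-12*z])[0]-o+.5)*sc; cv2.circle(h,tuple(map(int,f)),3,(0,0,255),-1)
    out=np.hstack([im,h]); k=min(1,800/out.shape[1],600/out.shape[0]); cv2.imwrite('pics/'+n,cv2.resize(out,None,fx=k,fy=k))
    print('t',st['clock'],'pos',st['eef_pos'].round(1),'yaw',np.degrees(st['eef_rot'][2]).round(1),'sensor at',(O-12*z).round(1),'crop o',o,'k',sc*k)
    return st,c
if __name__=='__main__':
    look(sys.argv[1],*map(float,sys.argv[2:5]))
E
python3 look.py l1.png 11.4 103.4 -14.5
```

```text
clock: 11.3
eef_pos: [531.0, 273.7, 164.4]
eef_rot: [3.142, 0.0, -2.99]
wrist_force: [1.0, 0.0, -1.9]
finger_gap: 45.9
t 11.3 pos [531.  273.7 164.4] yaw -171.3 sensor at [567.6 279.3  65.2] crop o [277 161] k 3.6363636363636367
```

View pics/l1.png

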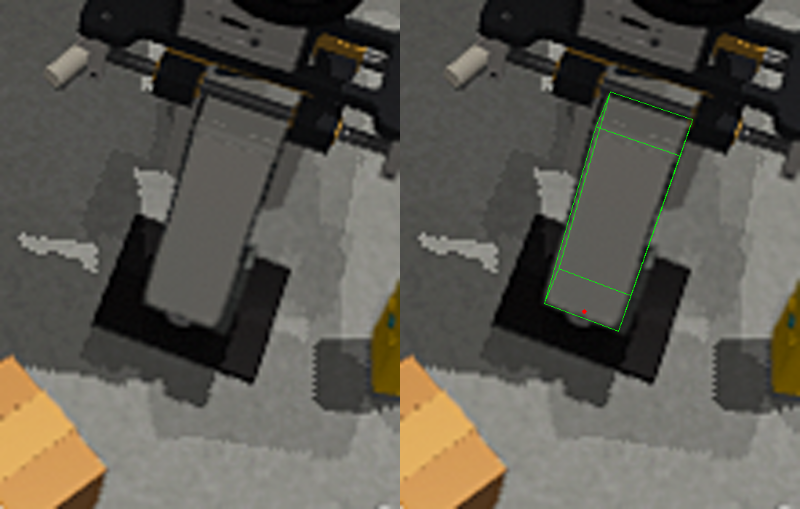

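The lower end (crop (185,315)) sits beyond the far pocket wall and the wireframe agrees. I'll lower it and push towards the robot.

```bash
python3 -m pendant '[[[0,0,1,0],[0,0,2.2,0],[0,0,3.1,0],[0,0,3.1,0],[0,0,3.1,0]]]'
python3 -m pendant '[[[0.2,0,0,0],[0.4,0,0,0],[0.6,0,0,0],[0.6,0,0,0]]]' - 20
python3 -m pendant '[[[0.2,0,0,0],[0.4,0,0,0],[0.4,0,0,0]]]'
```

```text
clock: 11.85
eef_pos: [530.8, 274.3, 132.3]
eef_rot: [-3.141, -0.0, -2.989]
wrist_force: [0.9, 0.2, -2.9]
finger_gap: 46.0
clock: 12.25
eef_pos: [525.1, 273.4, 133.0]
eef_rot: [3.141, 0.002, -2.989]
wrist_force: [4.4, 0.5, -0.6]
finger_gap: 45.7
clock: 12.55
eef_pos: [520.7, 272.8, 132.5]
eef_rot: [3.142, -0.0, -2.989]
wrist_force: [3.6, 0.0, -2.2]
finger_gap: 45.8
```

```bash
python3 -m pendant '[[[0.2,0,0,0],[0.3,0,0,0],[0.3,0,0,0]]]'
python3 look.py l2.png 16 104 -14.5
```

```text
clock: 12.85
eef_pos: [517.7, 272.3, 132.4]
eef_rot: [-3.142, -0.0, -2.989]
wrist_force: [4.2, 0.1, -3.1]
finger_gap: 46.0
t 12.85 pos [517.7 272.3 132.4] yaw -171.3 sensor at [563.1 279.2  35.9] crop o [276 164] k 3.6363636363636367
```

View pics/l2.png

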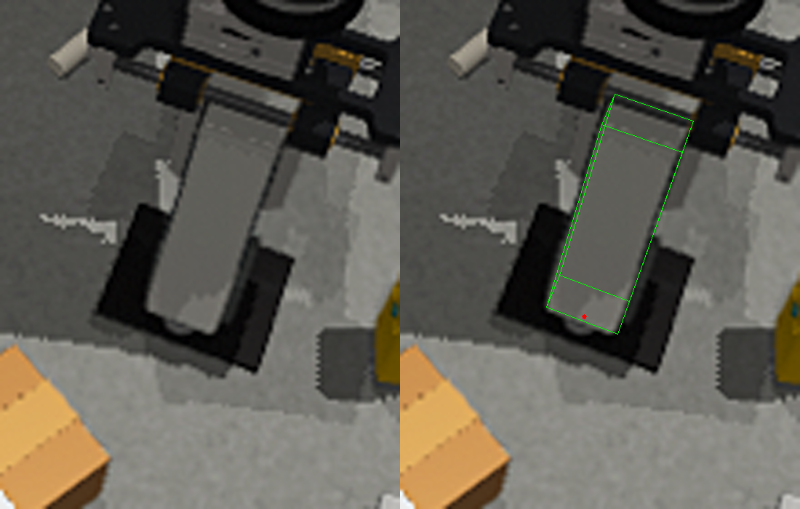

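```bash
python3 -m pendant '[[[0,0,0,0],[-0.4,0,0,0],[-0.8,0,-1.5,0],[-0.8,0,-5,0.1],[-0.8,0,-9,0.24]]]' - 45
python3 -m pendant '[[[0,0,0,0.14],[0,0,0,0.28],[0,0,0,0.42],[0,0,0,0.56],[0,0,0,0.7]]]'
python3 -m pendant '[[[0,0,0,0.14],[0,0,0,0.22],[0,0,0,0.22],[0,0,0,0.22]]]'
python3 look.py l3.png 16 104 -14.5
```

```text
clock: 13.4
eef_pos: [525.1, 273.2, 222.2]
eef_rot: [-3.14, -0.004, 3.05]
wrist_force: [0.6, 1.0, -2.6]
finger_gap: 45.9
clock: 13.9
eef_pos: [525.5, 273.4, 222.1]
eef_rot: [-3.14, -0.001, 2.348]
wrist_force: [0.0, 0.2, -2.0]
finger_gap: 46.0
clock: 14.3
eef_pos: [525.7, 273.5, 222.2]
eef_rot: [-3.141, -0.0, 2.136]
wrist_force: [-0.0, 0.3, -2.2]
finger_gap: 45.7
t 14.3 pos [525.7 273.5 222.2] yaw 122.4 sensor at [550.3 234.7 125.7] crop o [270 134] k 3.6363636363636367
```

View pics/l3.png

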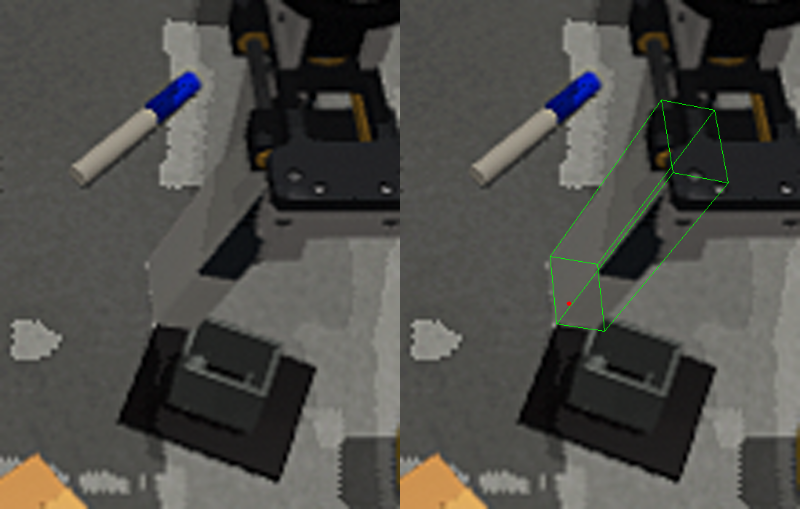

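```bash
python3 - <<'E'
from h import *
import pickle
s=manip.read_state();c=cams.camera('scene');pickle.dump((c,s['eef_pos'],s['eef_rot']),open('c8.pkl','wb'))
save(c,'l3b.png',(300,145,380,233),6.8)
E
```

```text
(no output)
```

View pics/l3b.png

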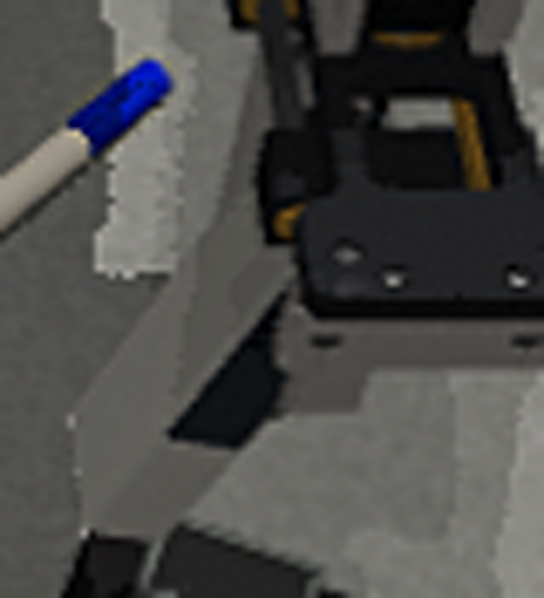

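```bash
python3 - <<'E'
from fit import *
import pickle
c,p,ro=pickle.load(open('c8.pkl','rb')); o=(300,145);S=6.8
f=lambda x,y:np.array([o[0]+x/S,o[1]+y/S])-.5+.5/S
X=fit(c,p+[0,0,11],ro[2],[((-1,1),[f(78,408),f(120,345),f(165,280)]),((1,-1),[f(188,508),f(215,478),f(245,445)])],[((-1,-1,0),f(80,535)),((-1,1,0),f(71,420))])
im=cv2.resize(np.ascontiguousarray(c['frame'][o[1]:o[1]+88,o[0]:o[0]+80,::-1]),None,fx=S,fy=S,interpolation=cv2.INTER_CUBIC)
O,x,w,z=corners(p+[0,0,11],ro[2],*X[:5])
P=np.array([O+a*15*x+b*23*w+h*z for h in(0,150) for a,b in((1,1),(1,-1),(-1,-1),(-1,1))]); q=((proj(c,P)+X[5:]-o+.5)*S)
for i in range(4):
    for A,B in((i,(i+1)%4),(4+i,4+(i+1)%4),(i,4+i)): cv2.line(im,tuple(map(int,q[A])),tuple(map(int,q[B])),(0,255,0),1)
cv2.imwrite('pics/l3c.png',im)
E
```

```text
theta deg 12.9+-1.1 phi -3.2 L 128.7 s -13.6 w 3.4 shift [ 0.1 -1.4] cost 34.1
```

View pics/l3c.png

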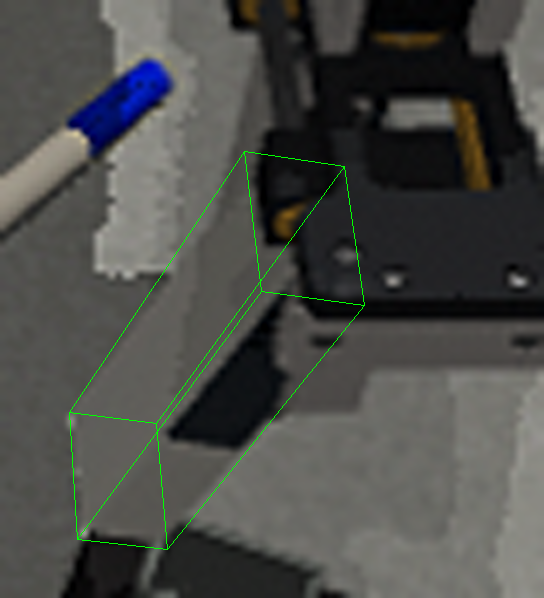

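The fit is poor from here because the view is oblique. I'll go back to the clean viewing spot by the dry mark, which is on the way anyway.

```bash
python3 go.py 438 -28 262 122.9
python3 -m pendant '[[[-2,-2.3,-1.5,0],[-4.2,-4.7,-3,0],[-6.4,-7.2,-4,0],[-8.6,-9.7,-4,0],[-10.8,-12.2,-4,0]]]'
python3 -m pendant '[[[-2.4,-2.7,0,0],[-4.8,-5.4,0,0],[-7.2,-8.1,0,0],[-9.2,-10.4,0,0],[-9.9,-11.3,0,0]]]'
python3 -m pendant '[[[0,0,0,0],[0,0,0,0]]]'
python3 - <<'E'
from wf import *
import pickle
s=manip.read_state();c=cams.camera('scene')
pickle.dump((c,s['eef_pos'],s['eef_rot']),open('c7.pkl','wb'))
print(s['eef_pos'],s['eef_rot'],s['clock'])
o=(205,39)
save(c,'w9.png',(205,39,270,137),6)
E
```

```text
shift cm [-20.76 -23.56  -3.95] roll -0.009 z-tool [-0. -0. -1.]
t 14.4 [525.8 273.5 222.4] yaw 122.37 F [-0.22 -0.34 -2.3 ] M [-0.006  0.119 -0.038] gap 45.7 q [ 0.42  0.39  1.38  0.    1.37 -0.15]
clock: 14.9
eef_pos: [479.8, 115.9, 262.8]
eef_rot: [3.141, 0.0, 2.136]
wrist_force: [0.0, -0.9, -2.0]
finger_gap: 45.7
clock: 15.4
eef_pos: [436.9, -28.8, 262.7]
eef_rot: [3.141, 0.0, 2.133]
wrist_force: [0.5, -0.0, -3.0]
finger_gap: 45.6
clock: 15.6
eef_pos: [437.8, -26.3, 262.5]
eef_rot: [3.141, -0.0, 2.134]
wrist_force: [-0.2, -0.4, -2.4]
finger_gap: 45.9
[437.8492097  -26.31034592 262.51557948] [ 3.14127731e+00 -1.51157721e-04  2.13423436e+00] 15.6
```

View pics/w9.png

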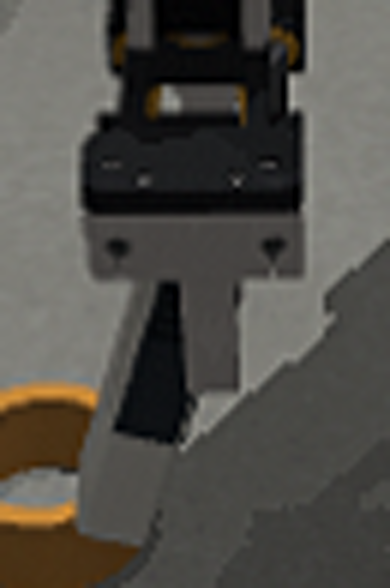

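```bash
sed -i "s/^X=fit.*/X=fit(c,p+[0,0,11],ro[2],[((-1,-1),[f(142,290),f(110,400),f(82,510)]),((1,-1),[f(181,445),f(168,490),f(156,530)])],[((-1,-1,0),f(77,530)),((1,-1,0),f(152,547))])/; s/w7c/w9c/" f7.py; python3 f7.py
```

```text
theta deg 15.5+-0.5 phi 0.0 L 103.8 s -17.2 w 0.1 shift [-0.1 -0.1] cost 1.5
```

View pics/w9c.png

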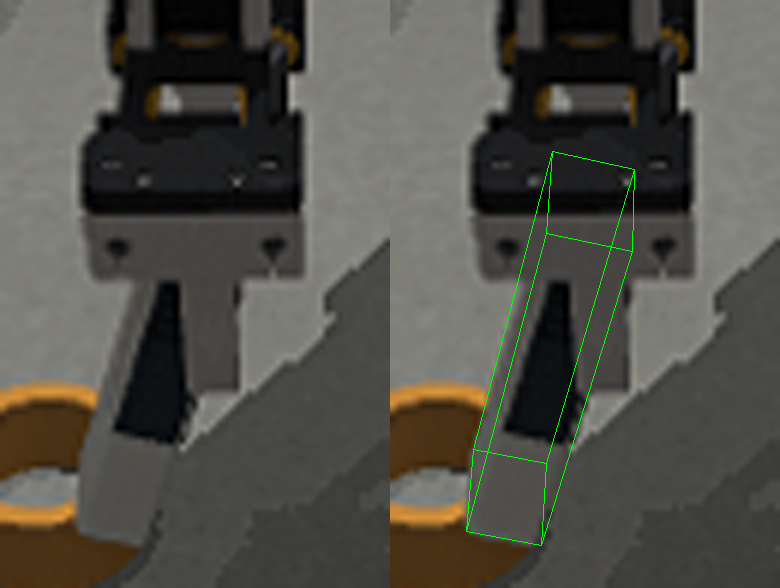

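The tilt is now 15.5°, which is 2.5° off square and well inside the 8° allowed. I'll firm the grip to 60 N, turn back to the carton's heading and go to a hover over the dry spot.

```bash
python3 -m pendant '[[[0,0,0,-0.14],[0,0,0,-0.28],[0,0,0,-0.42],[0,0,0,-0.56],[0,0,0,-0.7]]]' - 60
python3 -m pendant '[[[0,0,0,-0.14],[0,0,0,-0.28],[0,0,0,-0.41],[0,0,0,-0.41],[0,0,0,-0.41]]]'
python3 go.py 427.6 -31.3 218 185.7
```

```text
clock: 16.15
eef_pos: [437.9, -25.8, 262.3]
eef_rot: [3.142, -0.0, 2.841]
wrist_force: [-0.0, -0.2, -1.9]
finger_gap: 45.9
clock: 16.65
eef_pos: [437.8, -26.3, 262.4]
eef_rot: [3.142, -0.0, -3.042]
wrist_force: [0.1, 0.4, -2.6]
finger_gap: 45.7
shift cm [ 1.06 -0.4   4.44] roll -0.0 z-tool [-0.  0. -1.]
t 16.65 [437.8 -26.3 262.4] yaw -174.3 F [ 0.11  0.35 -2.62] M [ 0.126  0.033 -0.003] gap 45.7 q [-0.14  0.01  1.74  0.    1.39 -1.81]
```

```bash
python3 -m pendant '[[[0.4,-0.2,1,0],[0.8,-0.4,2.5,0],[1.06,-0.4,4,0],[1.06,-0.4,4.4,0],[1.06,-0.4,4.4,0]]]'
python3 look.py l5.png 15.5 103.8 -17.2
python3 go.py 436.8 -30.4 189.5 185.7
```

```text
clock: 17.15
eef_pos: [427.2, -32.0, 217.9]
eef_rot: [3.141, -0.001, -3.041]
wrist_force: [-0.2, 0.3, -2.2]
finger_gap: 46.0
t 17.15 pos [427.2 -32.  217.9] yaw -174.2 sensor at [474.4 -27.2 122. ] crop o [181  58] k 3.6363636363636367
shift cm [-0.94  0.07  2.91] roll 0.002 z-tool [ 0. -0. -1.]
t 17.2 [427.5 -32.  218.6] yaw -174.19 F [-0.06 -0.72 -1.02] M [0.049 0.049 0.024] gap 45.7 q [-0.16  0.02  1.83 -0.    1.29 -1.83]
```

View pics/l5.png

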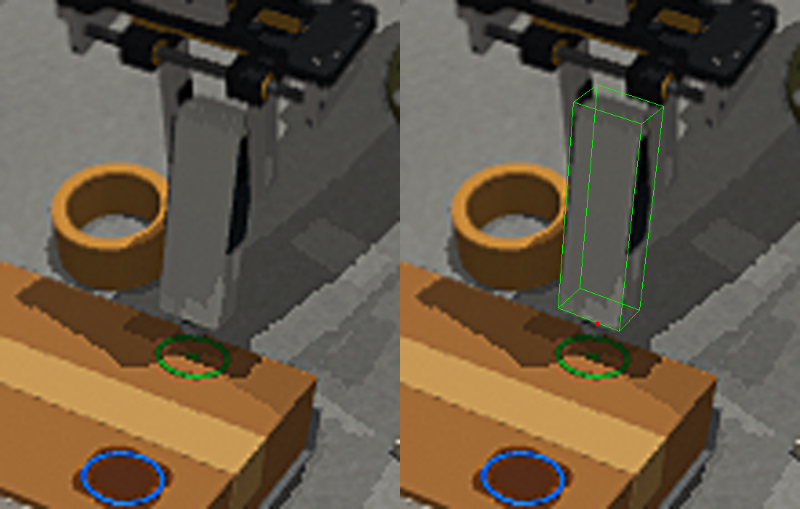

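```bash
python3 -m pendant '[[[-0.2,0,0.7,0],[-0.4,0,1.3,0],[-0.6,0.1,1.8,0],[-0.7,0.1,2.1,0],[-0.7,0.1,2.2,0]]]'
python3 -m pendant '[[[0,0,0.05,0],[-0.03,0,0.1,0],[-0.05,0,0.15,0],[-0.06,0,0.2,0],[-0.06,0,0.2,0]]]'
python3 go.py 436.8 -30.4 189.5 185.7
```

```text
clock: 17.7
eef_pos: [434.4, -30.2, 196.2]
eef_rot: [3.141, -0.0, -3.039]
wrist_force: [-1.5, 0.8, 1.6]
finger_gap: 45.8
clock: 18.2
eef_pos: [435.0, -30.2, 194.5]
eef_rot: [3.141, 0.0, -3.039]
wrist_force: [-1.1, 1.9, 1.6]
finger_gap: 46.1
shift cm [-0.18 -0.04  0.5 ] roll 0.003 z-tool [ 0.  0. -1.]
t 18.2 [435.  -30.2 194.5] yaw -174.14 F [-1.05  1.93  1.56] M [0.612 0.266 0.184] gap 46.1 q [-0.15  0.06  1.85  0.    1.23 -1.83]
```

```bash
python3 -m pendant '[[[0,0,0,0]]]';python3 look.py l6.png 15.5 103.8 -17.2
python3 go.py 436.8 -30.4 189.5 185.7
```

```text
clock: 18.3
eef_pos: [435.0, -30.3, 194.5]
eef_rot: [-3.142, 0.0, -3.039]
wrist_force: [-2.0, 2.3, 2.0]
finger_gap: 45.9
t 18.3 pos [435.  -30.3 194.5] yaw -174.1 sensor at [482.2 -25.4  98.6] crop o [180  67] k 3.6363636363636367
shift cm [-0.18 -0.03  0.5 ] roll 0.003 z-tool [ 0. -0. -1.]
t 18.35 [434.9 -30.3 194.5] yaw -174.14 F [-1.95  1.86  2.8 ] M [0.514 0.223 0.091] gap 45.7 q [-0.15  0.06  1.85 -0.    1.23 -1.83]
```

View pics/l6.png

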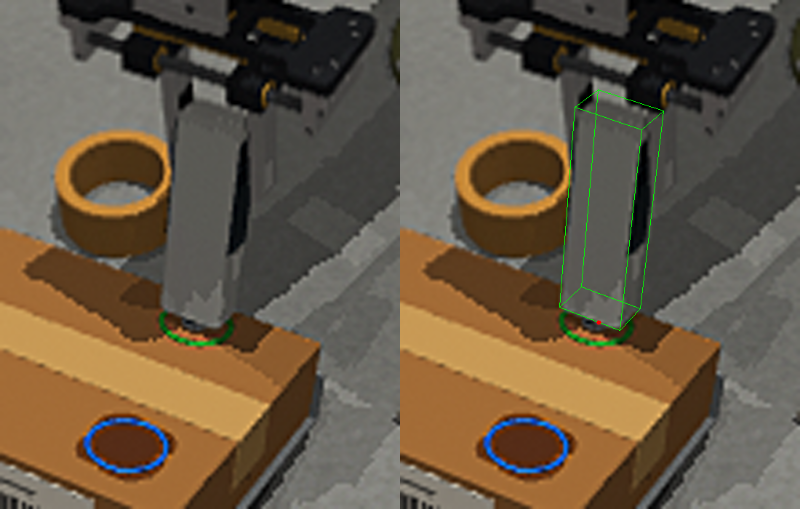

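```bash
for i in 1 ; do python3 -m pendant '[[[0,0,-0.08,0],[0,0,-0.08,0]]]' | tail -2; done; for i in 1 2 3 4 5 6 7 8; do python3 -m pendant '[[[0,0,0,0]]]' | grep -E "force|pos"; done
```

```text
wrist_force: [-1.3, 1.3, 1.4]
finger_gap: 45.4
eef_pos: [434.8, -30.3, 195.2]
wrist_force: [-2.4, 0.9, 1.4]
eef_pos: [434.9, -30.3, 195.2]
wrist_force: [-2.1, 1.8, 1.4]
eef_pos: [434.9, -30.3, 195.2]
wrist_force: [-2.3, 1.5, 1.5]
eef_pos: [434.9, -30.3, 195.2]
wrist_force: [-2.2, 1.0, 1.3]
eef_pos: [434.9, -30.3, 195.2]
wrist_force: [-2.3, 0.6, 0.6]
eef_pos: [434.9, -30.3, 195.2]
wrist_force: [-2.6, 1.1, 1.6]
eef_pos: [434.9, -30.3, 195.2]
wrist_force: [-2.3, 1.3, 1.5]
eef_pos: [434.9, -30.3, 195.2]
wrist_force: [-1.1, 1.2, 0.6]
```

```bash
python3 -m pendant '[[[0,0,0,0],[0,0,0,0],[0,0,0,0],[0,0,0,0]]]' | grep force; python3 - <<'E'
from h import *
c=cams.camera('scene'); save(c,'r1.png',(210,130,260,175),14)
for n,P in(('green ring est',[483,-25.8,97.4]),):
    q=proj(c,[P])[0]; print(q,(q-[210,130]+.5)*14)
E
```

```text
wrist_force: [-1.8, 0.4, 0.9]
[233.92213509 155.5909045 ] [341.90989126 365.27266302]
```

View pics/r1.png

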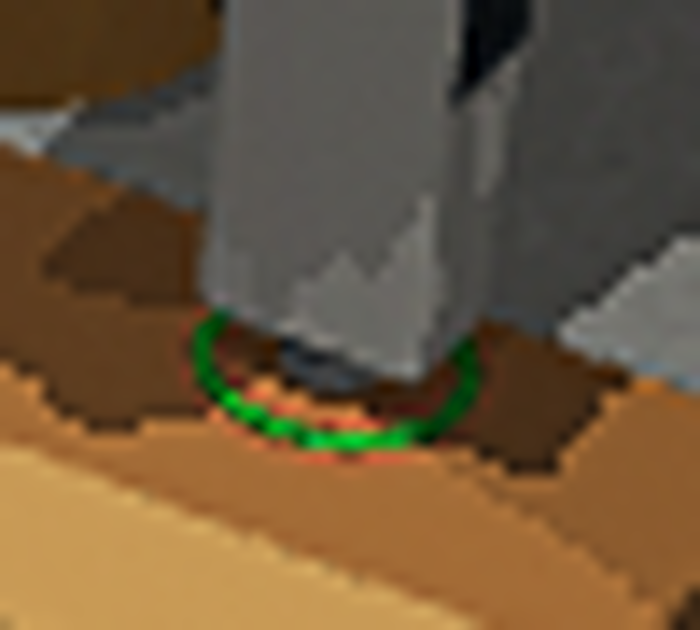

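The green ring is centred at crop (337,365) and the plunger at about (337,358), so it is well inside and about 2 mm off. It held about 1.6 s at roughly 3.9 N. I'll lift off along the normal and check the tilt side-on again.

```bash
python3 -m pendant '[[[0.2,0,-0.6,0],[0.6,0,-1.9,0],[0.9,0,-3.5,0],[0.6,0,-5.5,0.1],[0,0,-6.8,0.24]]]'
python3 -m pendant '[[[0,0,0,0.14],[0,0,0,0.28],[0,0,0,0.42],[0,0,0,0.56],[0,0,0,0.7]]]'
python3 -m pendant '[[[0,0,0,0.14],[0,0,0,0.16],[0,0,0,0.16]]]'
python3 - <<'E'
from wf import *
import pickle
s=manip.read_state();c=cams.camera('scene')
pickle.dump((c,s['eef_pos'],s['eef_rot']),open('c7.pkl','wb'))
print(s['eef_pos'],s['eef_rot'],s['clock'])
save(c,'w10.png',(205,39,270,137),6)
E
```

```text
clock: 20.3
eef_pos: [435.0, -30.4, 264.9]
eef_rot: [-3.141, 0.002, 3.0]
wrist_force: [-0.5, 0.7, -2.3]
finger_gap: 46.0
clock: 20.8
eef_pos: [434.9, -30.3, 263.5]
eef_rot: [3.141, 0.0, 2.298]
wrist_force: [0.7, 0.6, -1.8]
finger_gap: 45.8
clock: 21.1
eef_pos: [434.9, -30.3, 263.4]
eef_rot: [3.141, 0.0, 2.147]
wrist_force: [-0.4, 0.6, -2.0]
finger_gap: 45.5
[434.88379552 -30.29091594 263.37873162] [3.14147691e+00 1.72448371e-04 2.14672392e+00] 21.1
```

View pics/w10.png

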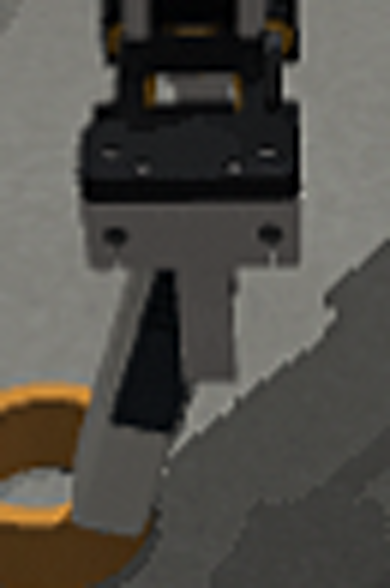

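```bash
sed -i "s/^X=fit.*/X=fit(c,p+[0,0,11],ro[2],[((-1,-1),[f(137,275),f(106,390),f(77,500)]),((1,-1),[f(173,440),f(163,480),f(152,520)])],[((-1,-1,0),f(72,518)),((1,-1,0),f(146,536))])/; s/w9c/w10c/" f7.py; python3 f7.py
```

```text
theta deg 15.5+-0.5 phi 0.0 L 102.8 s -17.9 w 0.1 shift [-0.1 -0.1] cost 2.0
```

View pics/w10c.png

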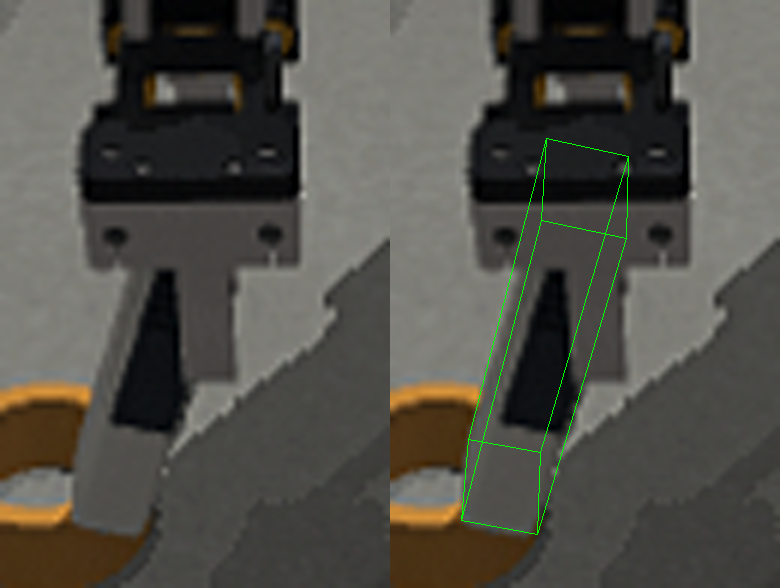

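The tilt is unchanged at 15.5°. On to the stain.

```bash
python3 -m pendant '[[[0,0,-1,-0.14],[0,0,-2.5,-0.28],[0,0,-4,-0.42],[-0.7,3,-4,-0.56],[-1.5,6,-4,-0.7]]]'
python3 -m pendant '[[[0,0,0,-0.14],[0,0,0,-0.28],[0,0,0,-0.392],[0,0,0,-0.392]]]'
python3 go.py 553.7 10.2 276.4 185.7
```

```text
clock: 21.65
eef_pos: [494.3, -10.2, 304.2]
eef_rot: [3.141, 0.002, 2.852]
wrist_force: [0.8, -0.7, -1.6]
finger_gap: 45.7
clock: 22.05
eef_pos: [493.5, -10.3, 303.2]
eef_rot: [-3.142, -0.0, -3.043]
wrist_force: [0.3, 0.5, -2.1]
finger_gap: 45.4
shift cm [-6.2   1.45  2.67] roll -0.001 z-tool [-0. -0. -1.]
t 22.05 [493.5 -10.3 303.2] yaw -174.35 F [ 0.29  0.5  -2.1 ] M [0.009 0.042 0.042] gap 45.4 q [-0.1   0.12  1.53 -0.    1.49 -1.76]
```

```bash
python3 -m pendant '[[[-2,0.5,0,0],[-4.1,1,0.9,0],[-6.2,1.45,1.8,0],[-6.2,1.45,2.6,0],[-6.2,1.45,2.6,0]]]'
python3 go.py 558.3 10.7 262.1 185.7
python3 look.py l7.png 15.5 103.3 -17.5
```

```text
clock: 22.55
eef_pos: [553.3, 9.9, 275.8]
eef_rot: [3.141, -0.003, -3.048]
wrist_force: [-0.1, -0.6, -1.9]
finger_gap: 46.0
shift cm [-0.51  0.03  1.37] roll -0.006 z-tool [-0.003  0.    -1.   ]
t 22.55 [553.3   9.9 275.8] yaw -174.65 F [-0.07 -0.61 -1.88] M [ 0.029  0.147 -0.005] gap 46.0 q [-0.05  0.27  1.42 -0.    1.46 -1.71]
t 22.55 pos [553.3   9.9 275.8] yaw -174.7 sensor at [600.7  14.4 180.4] crop o [162  84] k 3.6363636363636367
```

View pics/l7.png

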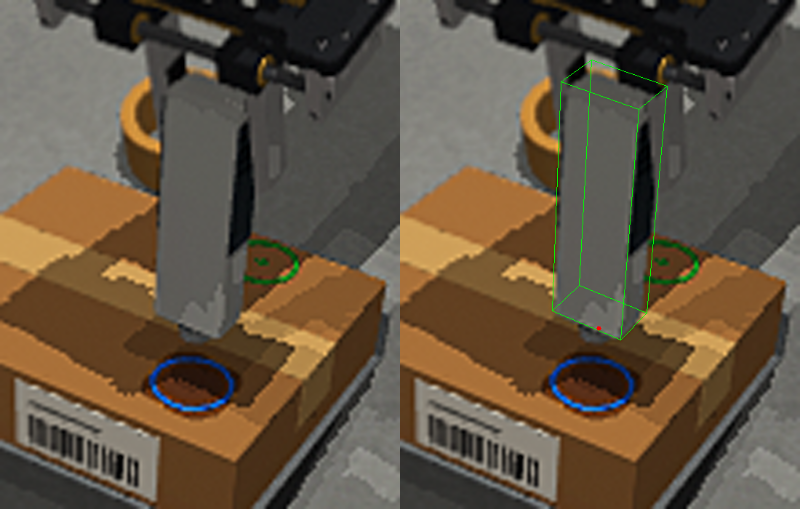

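```bash
python3 -m pendant '[[[-0.2,0,0.7,0],[-0.45,0,1.4,0],[-0.7,0,2.1,0],[-0.9,0,2.7,0],[-0.9,0,2.7,0]]]'
python3 go.py 566 11.4 238.3 185.7
```

```text
clock: 23.1
eef_pos: [562.6, 10.8, 249.1]
eef_rot: [3.141, -0.002, -3.048]
wrist_force: [-0.2, 1.0, -2.8]
finger_gap: 45.5
shift cm [-0.34  0.03  1.08] roll -0.005 z-tool [-0.002  0.    -1.   ]
t 23.1 [562.6  10.8 249.1] yaw -174.61 F [-0.21  1.03 -2.81] M [ 0.053  0.091 -0.031] gap 45.5 q [-0.05  0.3   1.43 -0.    1.41 -1.71]
```

```bash
python3 -m pendant '[[[-0.07,0,0.2,0],[-0.13,0,0.4,0],[-0.17,0,0.55,0],[-0.2,0,0.65,0],[-0.2,0,0.65,0]]]'
python3 -m pendant '[[[-0.03,0,0.1,0],[-0.03,0,0.1,0]]]'
python3 -m pendant '[[[-0.03,0,0.1,0],[-0.03,0,0.1,0]]]'
python3 -m pendant '[[[0,0,0,0]]]'
```

```text
clock: 23.6
eef_pos: [564.8, 11.0, 243.7]
eef_rot: [-3.142, -0.0, -3.047]
wrist_force: [0.9, 0.7, -1.8]
finger_gap: 45.9
clock: 23.8
eef_pos: [565.1, 11.0, 242.7]
eef_rot: [3.142, -0.0, -3.047]
wrist_force: [-0.1, 0.4, -1.3]
finger_gap: 45.4
clock: 24.0
eef_pos: [565.4, 11.0, 241.9]
eef_rot: [-3.142, 0.0, -3.047]
wrist_force: [-1.2, 0.4, 0.3]
finger_gap: 45.7
clock: 24.1
eef_pos: [565.4, 11.0, 242.0]
eef_rot: [-3.142, 0.0, -3.047]
wrist_force: [-0.9, -0.9, 0.0]
finger_gap: 45.6
```

```bash
python3 -m pendant '[[[-0.03,0,0.1,0],[-0.06,0,0.2,0],[-0.06,0,0.2,0]]]'
python3 -m pendant '[[[-0.03,0,0.1,0],[-0.03,0,0.1,0]]]'
for i in 1 2 3 4 5 6; do python3 -m pendant '[[[0,0,0,0]]]' | grep -E "force|pos"; done
```

```text
clock: 24.4
eef_pos: [566.0, 11.1, 239.7]
eef_rot: [-3.142, 0.0, -3.047]
wrist_force: [-0.2, -1.0, 0.7]
finger_gap: 45.6
clock: 24.6
eef_pos: [566.3, 11.1, 238.7]
eef_rot: [-3.142, 0.0, -3.047]
wrist_force: [-0.9, -0.1, 2.3]
finger_gap: 45.7
eef_pos: [566.3, 11.1, 238.8]
wrist_force: [-0.7, -0.5, 1.9]
eef_pos: [566.3, 11.1, 238.8]
wrist_force: [-0.6, -0.4, 2.0]
eef_pos: [566.3, 11.1, 238.8]
wrist_force: [-1.7, -0.4, 2.0]
eef_pos: [566.3, 11.1, 238.8]
wrist_force: [-0.9, 0.1, 0.8]
eef_pos: [566.3, 11.1, 238.8]
wrist_force: [-0.4, -1.0, 2.5]
eef_pos: [566.3, 11.1, 238.8]
wrist_force: [-0.6, 1.0, 1.3]
```

```bash
python3 - <<'E'
from h import *
c=cams.camera('scene'); save(c,'r2.png',(188,160,243,205),14)
q=proj(c,[[614.1,15.9,140.5]])[0]; print((q-[188,160]+.5)*14)
E
python3 -m pendant '[[[0,0,0,0],[0,0,0,0],[0,0,0,0],[0,0,0,0],[0,0,0,0]]]'
```

```text
[381.72255236 415.39085271]
clock: 25.75
eef_pos: [566.3, 11.1, 238.8]
eef_rot: [-3.142, 0.0, -3.047]
wrist_force: [-0.5, 0.3, 2.2]
finger_gap: 45.6
```

View pics/r2.png

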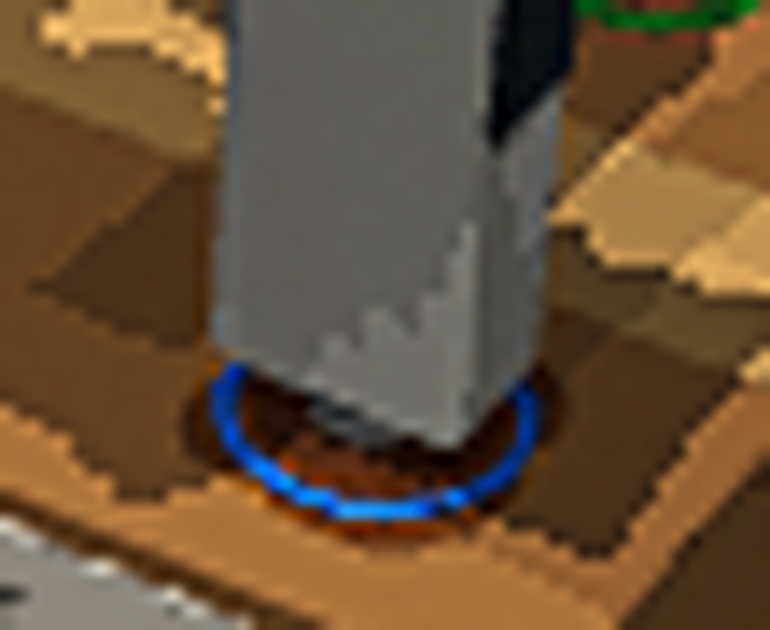

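The blue ring is centred at crop (375,415) and the plunger at about (374,407), roughly 2 mm off. The press is about 4 N and steady, and it has held for over 1 s. Handing in.

```bash
python3 -m pendant '[[[0,0,0,0],[0,0,0,0],[0,0,0,0]]]'; python3 -c "
from cell import manip; print(manip.sign_off())"
```

```text
clock: 26.05
eef_pos: [566.3, 11.1, 238.8]
eef_rot: [-3.142, 0.0, -3.047]
wrist_force: [-0.0, -1.3, 2.1]
finger_gap: 45.8
the job is handed in; nothing more can be done
None
```

I took both readings with the smaller grey meter from the holder, and handed the job in at 26 s while it was still pressed on the stain. No verdict came back; these are my own checks.

- **Dry spot:** the sensor sat about 2 mm from the green ring's centre. It pressed with about 3.9 N, from the wrist force, which is nearly half way in, and held about 1.6 s.
- **Stain:** the sensor sat about 2 mm from the blue ring's centre. It pressed with about 4.0 N, which is half way in, and held about 1.5 s before hand-in.
- **Squareness:** the meter leaned 15.5° (±0.5° in the fit) against the face's 18°, so about 2.5° off square. I measured this side-on before and after the dry reading, but not again at the stain.

**What went wrong:**
- **Tilting in the fingers:** the moves can't tilt the tool, so I pivoted the meter between the pads against the holder. The first try, inside the pocket, gave only 11.4° and slid the meter about 14 mm across the pads. A second push against the outside of the pocket wall brought it to 15.5°.
- **Off-centre grip:** the meter ended about 17 mm off-centre in the pads, so I raised the grip to 60 N. It moved less than 1 mm across the first reading.
- **Wrong-way move:** I once moved left instead of right because of a sign slip. The picture afterwards showed nothing had been touched.

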